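# Restock the tilt bin and lock it with its rod

### The job

Restock the parts bin and lock it: swing the blue tilt bin fully forward, empty the white cup of orange terminal blocks into it by pouring, and put in any blocks left lying on the mat as well. Stand the cup upright on the mat again, push the bin fully shut with all the blocks inside, then thread the locking rod through the ringed bores of both rack cheeks, across the front of the bin, until its red handle is up against the cheek, and leave it there. Leave the tweezers and the amber bottle where they are.

Things in the scene. Friction and masses are not known exactly. Their poses are not given: they have to be found in the camera images.
- rack: Fixed grey rack with one blue tilt bin, 145 x 162 x 143 high. Origin: centre of its underside; open front to its -x (towards the robot), y to its left cheek. Cheeks 12 thick (y 69 to 81 mm each side), x -85 to +60, up to z 135; roof z 135 to 143 over x -22 to +60. Each cheek has a 15 mm yellow-ringed bore at x -64, z 95; both on one line along y, 19 mm ahead of the shut bin's face.
- bore_left (a point): Centre of the left bore (rack's +y side) at the outer face of the left cheek. Bore 15 mm in diameter, 12 mm deep. Axes as the rack's.
- bore_right (a point): Centre of the right bore (rack's -y side) at the outer face of the right cheek, 162 mm from bore_left. Axes as the rack's.
- bin (a joint): Forward swing of the blue bin, rad: 0 = shut, 0.8 = fully forward (stop). Hinge along the rack's y at rack x -45, z 20 mm, at the foot of the bin's front; its top swings towards the rack's -x. Stiff hinge (about 0.3 Nm): it stays where it is left; about 3 N at the pull moves it. May start slightly ajar.
- bin_floor (a point): Middle of the bin's inner floor; axes turn with the bin (shut: as the rack's). 44 mm behind the bin's front face, 4 mm above the hinge line. Inside: x -39 to +37, y -58 to +58 mm; front wall 5 thick, 106 high above this floor, back wall 71, sides 106 at the front 35 mm, then 71. Mouth on top: under the rack's roof when shut, clear when forward.
- bin_pull (a point): Middle of the bin's pull: a black horizontal bar 10 mm thick, 64 long along the rack's y, 55 mm ahead of the bin's front face and 98 mm above the hinge line (shut: 118 mm above the bench, well above the bore line), on two 8 mm steel arms at y -32 and +32 mm.
- rod: Locking rod: steel shaft 12 mm in diameter, 180 long with the last 12 mm tapered to 6 mm, and a red square handle 22 x 22 x 56 long. Origin on the axis where the shaft meets the handle (the flat shoulder); x along the shaft to its tip, the handle from x = 0 to -56 mm. 90 g, lying loose on the mat, so its tip is a little lower than its handle.
- rod_tip (a point): End of the rod's shaft, on the axis, 180 mm from the shoulder.
- cup: White square open parts cup with straight flat sides, 56 x 56 x 65 high, wall 3, 100 g; origin at the centre of its underside, x and y square to its sides, z up to its mouth. Loose, standing on the mat with some blocks in it.
- block1: Orange terminal block 16 x 14 x 18 mm (x, y, z), 12 g, origin at the centre of its underside. Lies in the cup at the start; may be absent (None).
- block2: Orange terminal block 16 x 14 x 18 mm (x, y, z), 12 g, origin at the centre of its underside. Lies in the cup at the start; may be absent (None).
- block3: Orange terminal block 16 x 14 x 18 mm (x, y, z), 12 g, origin at the centre of its underside. Lies in the cup at the start; may be absent (None).
- block4: Orange terminal block 16 x 14 x 18 mm (x, y, z), 12 g, origin at the centre of its underside. Lies in the cup at the start; may be absent (None).
- block5: Orange terminal block 16 x 14 x 18 mm (x, y, z), 12 g, origin at the centre of its underside. Lies in the cup at the start; may be absent (None).
- block6: Orange terminal block 16 x 14 x 18 mm (x, y, z), 12 g, origin at the centre of its underside. Lies loose on the mat at the start; may be absent (None).
- block7: Orange terminal block 16 x 14 x 18 mm (x, y, z), 12 g, origin at the centre of its underside. Lies loose on the mat at the start; may be absent (None).
- block8: Orange terminal block 16 x 14 x 18 mm (x, y, z), 12 g, origin at the centre of its underside. Lies loose on the mat at the start; may be absent (None).
- tweezers: Black tweezers lying on the mat, 130 long, 7 high; origin about the middle, x along them. To be left alone.
- flux_bottle: Amber bottle, 40 mm in diameter, 90 high, standing; origin at the centre of its underside. To be left alone.
Not all that is in view belongs to the job. Of the things like the rack, leave any that is purple; of the rest the larger one is meant.

How it is judged:
On the way, in this order (a step that is already met when the one before it is completed fails the run):
1. the bin is swung forward (more than 0.65 rad) (value of joint bin above 0.65 rad), for 0.2 s.
2. the cup is tipped over the bin's mouth (angle between cup's own z axis and vertical above 1 rad and horizontal distance between cup and bin_floor below 0.17 m and height (world z) of cup above 0.08 m).
3. every block is in the bin (x of block1 in the frame of bin_floor between -0.042 and 0.04 m and y of block1 in the frame of bin_floor between -0.06 and 0.06 m and z of block1 in the frame of bin_floor between -0.006 and 0.085 m and x of block2 in the frame of bin_floor between -0.042 and 0.04 m and y of block2 in the frame of bin_floor between -0.06 and 0.06 m and z of block2 in the frame of bin_floor between -0.006 and 0.085 m and x of block3 in the frame of bin_floor between -0.042 and 0.04 m and y of block3 in the frame of bin_floor between -0.06 and 0.06 m and z of block3 in the frame of bin_floor between -0.006 and 0.085 m and x of block4 in the frame of bin_floor between -0.042 and 0.04 m and y of block4 in the frame of bin_floor between -0.06 and 0.06 m and z of block4 in the frame of bin_floor between -0.006 and 0.085 m and x of block5 in the frame of bin_floor between -0.042 and 0.04 m and y of block5 in the frame of bin_floor between -0.06 and 0.06 m and z of block5 in the frame of bin_floor between -0.006 and 0.085 m and x of block6 in the frame of bin_floor between -0.042 and 0.04 m and y of block6 in the frame of bin_floor between -0.06 and 0.06 m and z of block6 in the frame of bin_floor between -0.006 and 0.085 m and x of block7 in the frame of bin_floor between -0.042 and 0.04 m and y of block7 in the frame of bin_floor between -0.06 and 0.06 m and z of block7 in the frame of bin_floor between -0.006 and 0.085 m and x of block8 in the frame of bin_floor between -0.042 and 0.04 m and y of block8 in the frame of bin_floor between -0.06 and 0.06 m and z of block8 in the frame of bin_floor between -0.006 and 0.085 m), for 0.2 s.
4. the bin is shut with every block inside (all of step 3 and value of joint bin below 0.06 rad), for 0.2 s.
5. the rod is through both bores with its shoulder at the cheek (((distance between rod and bore_left below 0.009 m and horizontal distance between rod_tip and bore_right below 0.03 m and y of rod_tip in the frame of bore_right below -0.006 m) or (distance between rod and bore_right below 0.009 m and horizontal distance between rod_tip and bore_left below 0.03 m and y of rod_tip in the frame of bore_left above 0.006 m)) and angle between the x axis of rod and the y axis of rack, either way round below 0.05 rad and value of joint bin below 0.06 rad), for 0.2 s.
At the end, for the whole second after the job is handed in: all blocks in the bin, bin shut (under 0.06 rad), rod through both bores (axis within 0.05 rad, shoulder within 9 mm of the bore mouth at the cheek, tip 6 mm or more past the far cheek) and still, cup upright (0.1 rad) and still on the mat (all of step 3 and all of step 5 and angle between cup's own z axis and vertical below 0.1 rad and height (world z) of cup between -0.006 and 0.006 m and linear speed of each of cup, rod below 0.02 m/s); the robot touches nothing.
It fails at once if the tweezers are moved more than 3 cm (distance of tweezers from where it was at the start of the episode above 0.03 m).
It fails at once if the amber bottle is moved more than 3 cm or tipped (distance of flux_bottle from where it was at the start of the episode above 0.03 m or angle between flux_bottle's own z axis and vertical above 0.4 rad).
Of block1, block2, block3, block4, block5 only 3 to 5 are there at a start; the rules pass over those that are not, and their reading is None.
Of block6, block7, block8 only 1 to 3 are there at a start; the rules pass over those that are not, and their reading is None.
At some moment in a run one of block6, block7, block8, rod may be knocked a few centimetres aside while the robot is not near it.
It also fails if it takes over 210 s, if anything falls off the work surface, if the arm or the gripper's body presses on something with over 40 N, if the wrist force passes 120 N, or if a joint passes its speed limit or range.

### The arm

A 6-joint arm with a two-finger parallel gripper is mounted at the origin on the work surface. World frame = base frame: x ahead of the robot, y to its left, z up, the work surface at z = 0. Lengths are in m, angles in rad, forces in N, time in s.
With the tool pointing down it reaches from about 0.35 to 0.975 m from the base axis. Payload 4.9 kg.
Tool frame: the origin (TCP) lies at the very end of the fingers, on their centre line; the grasp point (between the pads) lies 19 mm behind it; z points along the fingers, y is the line along which they close (so a half turn about z gives the same grasp; the last joint's range is limited). The gripper opens to 85 mm and grips with 20 to 120 N. Pads are 22 mm wide; open, the fingers measure 114 mm over their backs; the gripper's body (76 mm by 85 mm) begins 54 mm behind the grasp point. The pads swing forward as they close: fully open they stand 13 mm farther back than shut.
Start: joints at [1.152, 0.053, 1.613, -0, 1.476, -0.119], TCP at [0.185, 0.597, 0.231] pointing down, gripper open.
Joint ranges: [-3.01, 3.01], [-1.01, 2.22], [0.06, 2.58], [-1.02, 4.17], [0.09, 2.62], [-3.14, 3.14]. Speed limits (rad/s): [2.57, 2.57, 3.14, 3.14, 3.14, 3.14].

### API

Orientations are given as a unit quaternion [w, x, y, z].
In Python, from plant import * gives the robot as it stands.
- The arm moves only by the tool jog_arm, never from a script. Its argument "moves" is a list that holds one entry, the list of rows, each a list of 7 numbers: the finger opening in cm, from 0 to 8.54, then the shift along the tool's x, y, z in cm, then the turn, a rotation vector about the tool's x, y, z in rad. A call has 1 to 20 rows; each row shifts and turns the commanded pose from where the row before left it, along the tool's axes as they then stand; what a row does not reach is not made up. A row lasts 1/12 s, in which the tool goes at most 41.7 mm and 7.16 degrees, less where a joint would pass 70% of its speed; a pose out of reach is approached as far as the arm can. A call is refused whole if a number of a shift passes 4.17 or a number of a turn 0.125, either way. A call with a gripper value outside its range is refused whole. The fingers move at their own pace and stop on an object; the grip force is fixed at half the most. Time passes only in rows, so rows that do not move let the fingers close. It gives the time, the measured TCP pose, the force, the opening and the grip force at its end, in the units of the state.
- state(): the state, without advancing time (a new reading comes with each control period).
- grab_frame(name): name is "scene" or "top" or "wrist"; returns a dict with "color" (384x512x3 uint8, blue, green, red), "depth" (384x512 float32, m along the optical axis (not along the pixel's ray), 0 where there is no reading), "fx", "fy", "cx", "cy" (pixels), "R" (3x3) and "t" (3): a world point X has camera coordinates R X + t. Camera axes: x right, y down, z forward; pixel columns grow to the right and rows downward; lengths in m; the calibration is good to about 2 mm. A picture is of the moment at which its call begins.
- job_done(): hands the job in; it is judged then, once.
Trained networks look in a picture, given as the dict that the camera call returned (one of the last four; its "shot" number tells which), for a name from the list of things; names that differ only in an ending like _2 or _b are one class to them, and where a whole thing is asked for, a point or a joint stands for the part that bears it (a point fixed in the world has none). Each returns a list of dicts, best first, with "p" (0 to 1); they miss things now and then, are a little off and sometimes report something else, mostly with a low value. They report only what shows in the picture. A call takes as long as a camera call. They do not tell look-alikes from the thing itself.
- recognise(name, picture): "rect" ([centre column, centre row, width, height] in pixels, round what is visible of it).
- regions_of(name, picture): "pixels" (384x512 bool, what is visible of it) and "rect" ([centre column, centre row, width, height] in pixels, round what is visible of it).
The state is a dict: "time": time; "joint_pos": joint angles; "joint_vel": joint speeds; "joint_efforts": joint torques, N m; "tool_pos": TCP position; "tool_rot": TCP orientation; "contact_force": force on the tool from outside, world axes, zero at the start; "ft_torque": the same for the moment, N m; "gripper_width": opening from 0.0 (shut) to 1.0 (fully open); "grasp_force": force on a finger pad.
Only numpy, scipy, OpenCV 4.12 (cv2) and the standard library are available. Lean on these libraries where they do the work, as an engineer would, in place of code of your own. Each camera call takes 0.05 s, during which the arm holds its last target. There are 200 camera calls.

## Working session

There is one attempt and no reset: what is moved stays moved. The work goes in short steps, Python scripts to look and compute and a tool call to move; the robot and the scene stay as the last step left them, time stands still between calls to the robot, and variables do not carry over. Pictures are saved under pics/ and viewed, at most 14 in all, crops included, and the job is handed in when it is done.

Besides the shell and the picture viewer there is one more tool, called after "Emit:" in YAML: its name, and indented under it one key for each argument. jog_arm: Moves the arm, as the interface text tells. Its arguments: {"type":"object","properties":{"moves":{"type":"array"}},"required":["moves"]}

```bash
ls; mkdir -p pics; python3 - <<'E'
from plant import *
import cv2,numpy as np
s=state();print(s)
a=grab_frame("scene");b=grab_frame("top")
cv2.imwrite("pics/scene0.png",a["color"]);cv2.imwrite("pics/top0.png",b["color"])
for f in (a,b):print(f["fx"],f["cx"],f["cy"],f["R"],f["t"],-f["R"].T@f["t"])
E
```

```text
pics
{'time': 0.0, 'joint_pos': array([ 1.15198992e+00,  5.33192869e-02,  1.61430882e+00, -2.83583398e-05,
        1.47597849e+00, -1.19000006e-01]), 'joint_vel': array([-4.79145537e-04,  6.90397553e-04, -1.81793715e-04, -6.55336190e-04,
        3.72254663e-05,  1.64165710e-03]), 'joint_efforts': array([ 5.19209025e-04, -3.93695140e+01, -3.70168376e+01, -1.05462527e-04,
        7.18493204e-03, -1.43769881e-06]), 'tool_pos': array([0.18433612, 0.5965446 , 0.23007745]), 'tool_rot': array([-2.53918607e-04,  1.49341004e-01,  9.88785240e-01, -9.74530456e-04]), 'contact_force': array([-0.26601236, -1.0318104 ,  0.37899564]), 'ft_torque': array([-0.01849562, -0.0028601 ,  0.01019016]), 'grasp_force': 0.0, 'gripper_width': 0.9982272813840929}
447.7221449875615 253.39237370438806 183.77545316876333 [[-0.83425499  0.55122385 -0.01307234]
 [ 0.34707185  0.50656173 -0.78926316]
 [-0.42843873 -0.66298377 -0.61391593]] [ 0.49394895 -0.06371293  1.81076737] [1.20999521 0.96050747 1.06782974]
372.89485010164645 254.78636717720948 194.53499041045222 [[-0.02309229 -0.99963559 -0.01397946]
 [-0.98376063  0.02521071 -0.17770608]
 [ 0.17799375  0.00964881 -0.98398431]] [-0.05913331  0.55004878  1.00392901] [ 0.36105772 -0.0826656   1.08477076]
```

View pics/scene0.png

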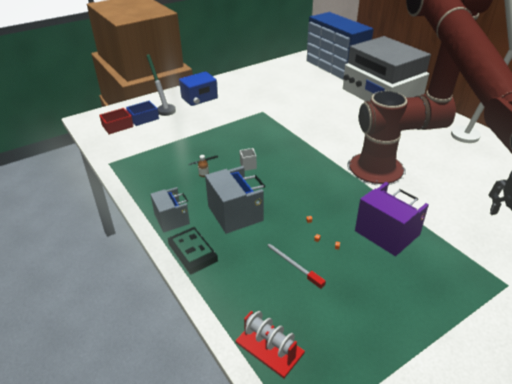

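View pics/top0.png

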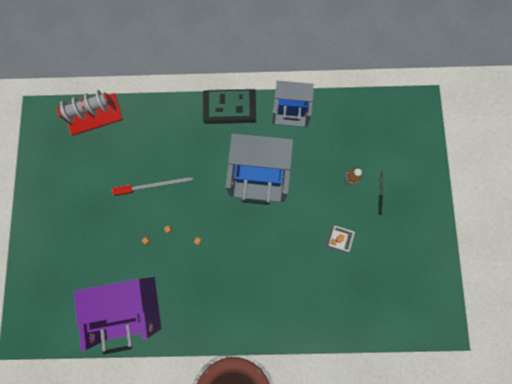

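```bash
cat > h.py <<'E'
from plant import *
import cv2,numpy as np
from scipy.spatial.transform import Rotation as Rn
def cloud(f):
    d=f["depth"];v,u=np.mgrid[:384,:512]
    c=np.stack([(u-f["cx"])/f["fx"]*d,(v-f["cy"])/f["fy"]*d,d],-1)
    P=(c-f["t"])@f["R"]; P[d==0]=np.nan
    return P
def proj(f,X):
    c=f["R"]@np.asarray(X)+f["t"];return np.array([f["fx"]*c[0]/c[2]+f["cx"],f["fy"]*c[1]/c[2]+f["cy"]])
def raypt(f,u,v,z):
    r=f["R"].T@np.array([(u-f["cx"])/f["fx"],(v-f["cy"])/f["fy"],1]);o=-f["R"].T@f["t"]
    return o+r*(z-o[2])/r[2]
def regs(name,f,P,pmin=.3):
    out=[]
    for r in regions_of(name,f):
        if r["p"]<pmin: continue
        q=P[r["pixels"]];q=q[np.isfinite(q[:,0])]
        out.append((r["p"],r["rect"],q))
    return out
def toolR(s=None):
    s=s or state();w,x,y,z=s["tool_rot"];return Rn.from_quat([x,y,z,w])
def plan(pos,R=None,s=None):
    """remaining shift in tool axes (cm) and rotvec in tool axes"""
    s=s or state();T=toolR(s);d=T.inv().apply(np.asarray(pos)-s["tool_pos"])*100
    print("shift cm",d.round(2),end=" ")
    if R is not None: print("turn",(T.inv()*R).as_rotvec().round(3))
    else: print()
def down(yaw): # tool z down, tool x at yaw in world
    c,s=np.cos(yaw),np.sin(yaw)
    return Rn.from_matrix(np.array([[c,s,0],[s,-c,0],[0,0,-1]]))
E
cat > look.py <<'E'
from h import *
np.set_printoptions(precision=4,suppress=True)
F={n:grab_frame(n) for n in("top","scene")}
for n,f in F.items():
    P=cloud(f);print("==",n)
    for nm in ["rack","rod","cup","block6","tweezers","flux_bottle"]:
        for p,r,q in regs(nm,f,P):
            print(nm,round(p,2),np.round(r),"n",len(q),"med",np.median(q,0),"zrange",np.percentile(q[:,2],[2,98]))
            if nm=="rack":
                k=q[q[:,2]>np.percentile(q[:,2],98)-.006]
                b=cv2.minAreaRect((k[:,:2]*1000).astype(np.float32));print("  roof",b,len(k), np.median(k[:,2]))
            if nm in("cup","rod"):
                b=cv2.minAreaRect((q[:,:2]*1000).astype(np.float32));print("  rect",b)
E
python3 look.py
```

```text
== top
rack 0.86 [116. 315.  83.  74.] n 4616 med [0.2484 0.2821 0.1367] zrange [0.0049 0.1464]
  roof ((254.84585571289062, 290.42059326171875), (122.74943542480469, 162.36370849609375), 8.513105392456055) 2158 0.14360795787503847
rack 0.74 [261. 169.  70.  70.] n 3998 med [ 0.6136 -0.0843  0.1351] zrange [0.0033 0.1461]
  roof ((633.0308227539062, -88.14109802246094), (163.04364013671875, 112.47290802001953), 83.83367919921875) 1806 0.14324125438542257
rack 0.74 [294. 103.  41.  51.] n 1575 med [ 0.8114 -0.1891  0.0848] zrange [0.0024 0.0984]
  roof ((823.71484375, -189.1336669921875), (104.8565673828125, 85.01010131835938), 87.17962646484375) 642 0.0953078696191568
rack 0.54 [260. 185.  45.  39.] n 1030 med [ 0.5959 -0.0809  0.0432] zrange [0.0223 0.132 ]
  roof ((588.67236328125, -82.19956970214844), (125.74332427978516, 34.25371170043945), 82.7998275756836) 133 0.13002635513521574
rod 0.8 [150. 186.  79.  17.] n 456 med [0.5883 0.2594 0.0148] zrange [-0.001   0.0259]
  rect ((589.01318359375, 234.92063903808594), (31.112382888793945, 241.75779724121094), 5.093374729156494)
cup 0
[... 1268 characters left out ...]
2, -85.31997680664062), (163.35491943359375, 84.13447570800781), 82.28461456298828) 667 0.1447929703162107
rod 0.65 [297. 265.  56.  47.] n 416 med [0.5883 0.2743 0.0155] zrange [-0.0001  0.0277]
  rect ((579.483642578125, 230.32681274414062), (45.26079559326172, 230.8736114501953), 6.0345964431762695)
cup 0.85 [247. 158.  15.  23.] n 296 med [ 0.421  -0.2842  0.0428] zrange [0.0073 0.0688]
  rect ((454.60345458984375, -234.1878204345703), (229.30267333984375, 63.20166778564453), 61.99763870239258)
flux_bottle 0.65 [236. 200.  58.  67.] n 2942 med [ 0.638  -0.0336  0.1116] zrange [0.0032 0.1478]
flux_bottle 0.61 [202. 165.  10.  16.] n 152 med [ 0.6014 -0.3416  0.0508] zrange [0.015  0.0938]
```

```bash
cat > m1.py <<'E'
from h import *
np.set_printoptions(precision=4,suppress=True)
for n in("top","scene"):
    f=grab_frame(n);P=cloud(f);h=cv2.cvtColor(f["color"],cv2.COLOR_BGR2HSV)
    x,y,z=P[...,0],P[...,1],P[...,2]
    m=(abs(x-.62)<.13)&(abs(y+.085)<.13)&(z>.1385)&(z<.15)
    b=cv2.minAreaRect((P[m][:,:2]*1000).astype(np.float32));print(n,"roof",b,m.sum(),np.median(P[m],0))
    o=(h[...,0]>6)&(h[...,0]<18)&(h[...,1]>170)&(h[...,2]>140)
    k,l,st,c=cv2.connectedComponentsWithStats(o.astype(np.uint8))
    for i in range(1,k):
        if st[i,4]<6: continue
        q=P[l==i];p=np.nanmedian(q,0)
        if p[2]<.06: print("orange",c[i],st[i,4],p,"ray@.009",raypt(f,*c[i],.009))
    red=((h[...,0]<5)|(h[...,0]>174))&(h[...,1]>150)&(abs(x-.59)<.08)&(abs(y-.25)<.2)&(z<.05)
    q=P[red];print("handle",np.nanmean(q,0),cv2.minAreaRect((q[:,:2]*1000).astype(np.float32)),np.nanpercentile(q[:,2],90))
    sh=(abs(x-.59)<.06)&(y<.31)&(y>.08)&(h[...,1]<90)&(z<.04)
    q=P[sh];c0=np.mean(q,0);_,_,V=np.linalg.svd(q-c0);print("shaft",c0,V[0],len(q),q[:,1].min(),q[:,1].max())
    bl=(h[...,0]>100)&(h[...,0]<125)&(h[...,1]>150)&(abs(x-.58)<.1)&(abs(y+.08)<.08)
    q=P[bl];print("blue",np.nanmedian(q,0),len(q))
    k=(abs(x-.53)<.04)&(abs(y+.07)<.06)&(z>.09)&(z<.15)&(h[...,2]<80);q=P[k];print("bar",np.nanmean(q,0),len(q),np.nanmin(q,0),np.nanmax(q,0))
E
python3 m1.py
```

```text
top roof ((646.9071044921875, -89.59977722167969), (162.1264190673828, 84.28145599365234), 82.5008544921875) 1879 [ 0.6461 -0.0897  0.1431]
orange [168.375 230.375] 8 [0.4559 0.1782 0.0166] ray@.009 [0.4568 0.1801 0.009 ]
orange [340.4 236.3] 10 [ 0.4272 -0.3098  0.0309] ray@.009 [ 0.4278 -0.3145  0.009 ]
orange [198.2857 238.7143] 7 [0.4292 0.092  0.0207] ray@.009 [0.4307 0.0934 0.009 ]
orange [146.6667 241.4444] 9 [0.427  0.2404 0.0175] ray@.009 [0.4265 0.2422 0.009 ]
orange [337.75  240.375] 8 [ 0.4159 -0.301   0.0374] ray@.009 [ 0.4164 -0.3062  0.009 ]
orange [197.  242.5] 6 [0.4196 0.0955 0.0161] ray@.009 [0.42  0.097 0.009]
handle [0.5776 0.3158 0.0219] ((577.7314453125, 317.00347900390625), (21.77260971069336, 54.2828483581543), 10.103157997131348) 0.024992056337921117
shaft [0.596  0.2056 0.0095] [-0.1483  0.9889  0.008 ] 331 0.11165143124686157 0.3099402928154759
blue [ 0.6084 -0.0827  0.0295] 721
bar [ 0.5179 -0.0737  0.1151] 97 [ 0.5105 -0.1075  0.1076] [ 0.5255 -0.0391  0.1198]
scene roof ((616.6594848632812, -85.53044891357422), (167.8516082763672, 144.65072631835938), 83.17550659179688) 786 [ 0.6471 -0.0811  0.1446]
orange [316.2857 237.5714] 7 [0.4659 0.1846 0.0179] ray@.009 [0.4591 0.1787 0.009 ]
handle [0.5806 0.3212 0.0216] ((578.1187133789062, 319.2763977050781), (23.154930114746094, 54.57872009277344), 8.878716468811035) 0.026754255793534135
shaft [0.5934 0.2089 0.0107] [-0.181   0.9835  0.0043] 260 0.09799380782523526 0.30892947657640646
blue [ 0.5751 -0.0958  0.122 ] 154
bar [ 0.5195 -0.071   0.1166] 30 [ 0.5123 -0.1028  0.1106] [ 0.5259 -0.0359  0.122 ]
```

```bash
python3 - <<'E'
import cv2
a=cv2.imread("pics/top0.png");b=cv2.imread("pics/scene0.png")
A=cv2.resize(a[125:215,215:305],(400,400),interpolation=2);B=cv2.resize(b[140:240,195:295],(400,400),interpolation=2)
cv2.imwrite("pics/c1.png",cv2.hconcat([A,B]))
E
```

```text
(no output)
```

View pics/c1.png

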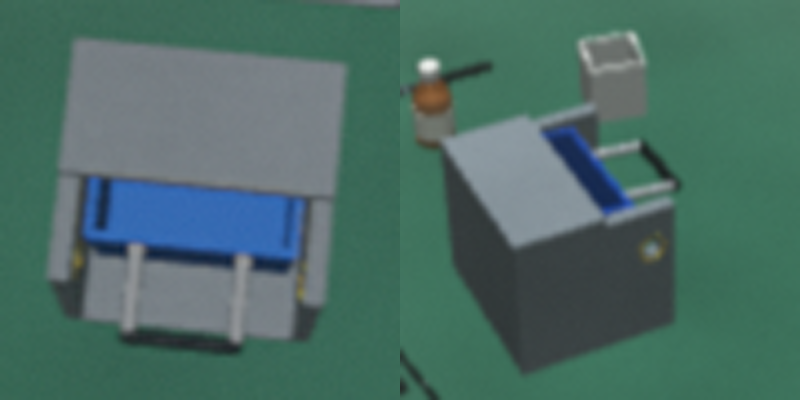

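Emit:
jog_arm:
  moves:
    - [[0,-2.58,-2.7,0.15,0,0,0],[0,-2.58,-2.7,0.15,0,0,0],[0,-2.58,-2.7,0.15,0,0,0],[0,-2.58,-2.7,0.15,0,0,0],[0,-2.58,-2.7,0.15,0,0,0],[0,-2.58,-2.7,0.15,0,0,0],[0,-2.58,-2.7,0.15,0,0,0],[0,-2.58,-2.7,0.15,0,0,0],[0,-2.58,-2.7,0.15,0,0,0],[0,-2.58,-2.7,0.15,0,0,0],[0,-2.58,-2.7,0.15,0,0,0],[0,-2.58,-2.7,0.15,0,0,0],[0,-2.58,-2.7,0.15,0,0,0],[0,-2.58,-2.7,0.15,0,0,0],[0,-2.58,-2.7,0.15,0,0,0],[0,-2.58,-2.7,0.15,0,0,0],[0,-2.58,-2.7,0.15,0,0,0],[0,-2.58,-2.7,0.15,0,0,0],[0,-2.58,-2.7,0.15,0,0,0],[0,-2.58,-2.7,0.15,0,0,0]]

```text
time: 2.57
tool_pos: [0.5186, -0.0732, 0.2015]
tool_rot: [0.0, 0.15, 0.989, 0.0]
contact_force: [0.9, 0.6, 1.1]
gripper_width: -0.0
grasp_force: 0.0
```

Emit:
jog_arm:
  moves:
    - [[0,0,0,2.8,0,0,0],[0,0,0,2.8,0,0,0],[0,0,0,2.6,0,0,0],[0,0.8,-0.14,0.8,0,0,0],[0,0.85,-0.14,0.76,0,0,0],[0,0.7,-0.12,0.9,0,0,0],[0,0.65,-0.11,0.9,0,0,0],[0,0.5,-0.09,1.0,0,0,0],[0,0.48,-0.08,1.0,0,0,0],[0,0.33,-0.06,1.06,0,0,0],[0,0,0,0.4,0,0,0],[0,0,0,0.2,0,0,0],[0,0,0,0,0,0,0]]

```text
time: 3.65
tool_pos: [0.4737, -0.0656, 0.0531]
tool_rot: [-0.003, 0.149, 0.989, -0.0]
contact_force: [-18.0, 2.4, 29.4]
gripper_width: 0.003
grasp_force: 14.8
```

```bash
python3 - <<'E'
from h import *
f=grab_frame("top");P=cloud(f);h=cv2.cvtColor(f["color"],cv2.COLOR_BGR2HSV)
g=grab_frame("scene")
A=cv2.resize(f["color"][125:225,205:305],(400,400),interpolation=2);B=cv2.resize(g["color"][140:240,195:295],(400,400),interpolation=2)
cv2.imwrite("pics/c2.png",cv2.hconcat([A,B]))
E
```

```text
(no output)
```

View pics/c2.png

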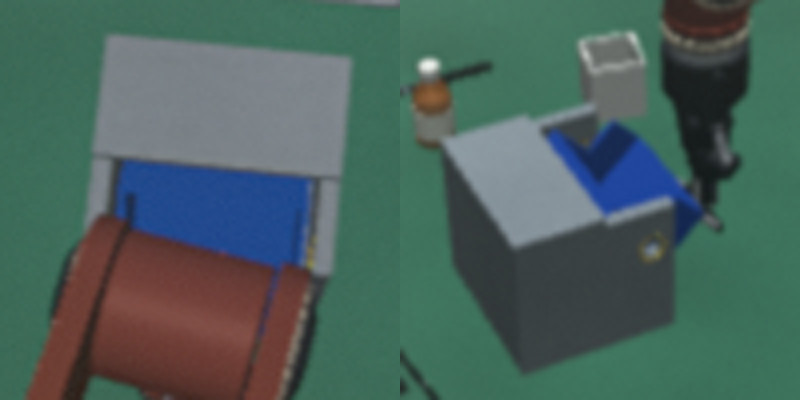

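Emit:
jog_arm:
  moves:
    - [[0,0,0,-1,0,0,0],[0,0,0,-4,0,0,0],[0,0,0,-4,0,0,0],[0,0,0,-4,0,0,0],[0,0,0,-4,0,0,0],[0,0,0,-3,0,0,0],[8.5,0,0,0,0,0,0]]

```text
time: 4.33
tool_pos: [0.4781, -0.0664, 0.2582]
tool_rot: [0.007, 0.149, 0.989, -0.001]
contact_force: [0.0, 0.1, 0.9]
gripper_width: 0.127
grasp_force: 0.0
```

```bash
cat >> h.py <<'E'
def pitched(psi,a): # psi approach yaw rad, a down pitch rad
    z=np.array([np.cos(a)*np.cos(psi),np.cos(a)*np.sin(psi),-np.sin(a)]);y=np.array([-np.sin(psi),np.cos(psi),0])
    return Rn.from_matrix(np.stack([np.cross(y,z),y,z],1))
def plan2(pos,R):
    s=state();T=toolR(s);w=(T.inv()*R).as_rotvec()
    print("turn first",w.round(3),"|w|",np.linalg.norm(w).round(3),"then shift cm",(R.inv().apply(np.asarray(pos)-s["tool_pos"])*100).round(2))
E
python3 - <<'E'
from h import *
f=grab_frame("top");P=cloud(f)
print(state()["tool_pos"],state()["joint_pos"])
r=regs("cup",f,P);q=r[0][2]
print(cv2.minAreaRect((q[:,:2]*1000).astype(np.float32)),r[0][0])
k=q[q[:,2]>.05];print(cv2.minAreaRect((k[:,:2]*1000).astype(np.float32)),np.percentile(k[:,2],90))
h=cv2.cvtColor(f["color"],cv2.COLOR_BGR2HSV)
# bin state: blue points
m=(h[...,0]>100)&(h[...,0]<125)&(h[...,1]>150)&(abs(P[...,0]-.55)<.1)&(abs(P[...,1]+.08)<.09)
b=P[m];print("blue x range",np.percentile(b[:,0],[1,99]),"z at front",np.median(b[b[:,0]<np.percentile(b[:,0],5)],0))
R=pitched(-.344,.5236);C=np.array([.4193,-.3031,.042])
plan2(C+.019*R.as_matrix()[:,2]+[0,0,.13],R)
E
```

```text
[ 0.47683437 -0.06602335  0.2543812 ] [-2.92405380e-01 -3.21596444e-01  1.91369739e+00  1.06154287e-04
  1.53990214e+00 -1.56366663e+00]
((418.3882751464844, -302.99713134765625), (56.7231559753418, 54.74690628051758), 71.74988555908203) 0.77
((418.5938415527344, -303.1832580566406), (56.18974685668945, 54.73729705810547), 71.0612564086914) 0.06658742673466038Traceback (most recent call last):
  File "<stdin>", line 10, in <module>
    return _quantile_unchecked(
        a, q, axis, out, overwrite_input, method, keepdims, weights)
    return _ureduce(a,
                    func=_quantile_ureduce_func,
    ...<5 lines>...
                    overwrite_input=overwrite_input,
                    method=method)
    r = func(a, **kwargs)
    result = _quantile(arr,
                       quantiles=q,
    ...<2 lines>...
                       out=out,
                       weights=wgt)
    slices_having_nans = np.isnan(arr[-1, ...])
                                  ~~~^^^^^^^^^
IndexError: index -1 is out of bounds for axis 0 with size 0
```

```bash
python3 - <<'E'
from h import *
R=pitched(-.335,.5236);C=np.array([.4187,-.3031,.042])
plan2(C+.019*R.as_matrix()[:,2]+[0,0,.13],R)
E
```

```text
turn first [ 0.019 -1.043  0.032] |w| 1.044 then shift cm [  5.63 -24.29   7.97]
```

Emit:
jog_arm:
  moves:
    - [[8.5,0,0,0,0.002,-0.116,0.0036],[8.5,0,0,0,0.002,-0.116,0.0036],[8.5,0,0,0,0.002,-0.116,0.0036],[8.5,0,0,0,0.002,-0.116,0.0036],[8.5,0,0,0,0.002,-0.116,0.0036],[8.5,0,0,0,0.002,-0.116,0.0036],[8.5,0,0,0,0.002,-0.116,0.0036],[8.5,0,0,0,0.002,-0.116,0.0036],[8.5,0,0,0,0.002,-0.116,0.0036],[8.5,0.7,-3.04,1,0,0,0],[8.5,0.7,-3.04,1,0,0,0],[8.5,0.7,-3.04,1,0,0,0],[8.5,0.7,-3.04,1,0,0,0],[8.5,0.7,-3.04,1,0,0,0],[8.5,0.7,-3.04,1,0,0,0],[8.5,0.7,-3.04,1,0,0,0],[8.5,0.7,-3.04,1,0,0,0],[8.5,0,0,0,0,0,0]]

```text
time: 5.93
tool_pos: [0.4559, -0.2761, 0.1628]
tool_rot: [0.48, 0.15, 0.86, -0.082]
contact_force: [-0.4, 0.5, -0.7]
gripper_width: 0.999
grasp_force: 0.0
```

```bash
python3 - <<'E'
from h import *
print(state()["tool_pos"],state()["joint_pos"].round(3))
R=pitched(-.335,.5236);C=np.array([.4187,-.3031,.042])
plan2(C+.019*R.as_matrix()[:,2],R)
f=grab_frame("wrist");P=cloud(f);cv2.imwrite("pics/w1.png",f["color"])
for r in regs("cup",f,P):
    q=r[2];k=q[q[:,2]>.05];print(r[0],r[1],np.median(q,0),cv2.minAreaRect((k[:,:2]*1000).astype(np.float32)))
E
```

```text
[ 0.45592951 -0.27612207  0.16277419] [-0.949 -0.667  2.523  1.007  0.612 -2.83 ]
turn first [-0.006 -0.029 -0.008] |w| 0.031 then shift cm [11.77 -3.77  5.66]
0.59 [174.4, 47.1, 131.7, 90.3] [ 0.42679536 -0.30877069  0.05541382] ((417.1406555175781, -303.9442443847656), (56.75407028198242, 57.9611701965332), 70.52369689941406)
```

View pics/w1.png

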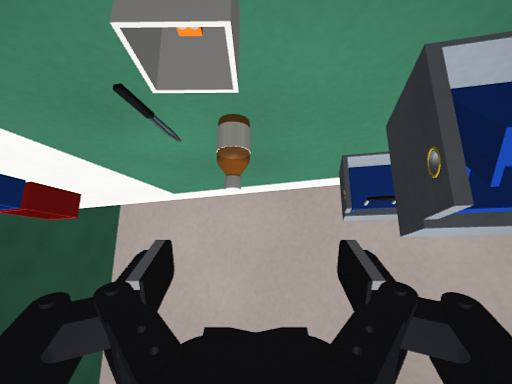

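```bash
cat > kin.py <<'E'
from h import *
from scipy.optimize import least_squares
lo=np.array([-3.01,-1.01,.06,-1.02,.09,-3.14]);hi=np.array([3.01,2.22,2.58,4.17,2.62,3.14])
def fk(q,p):
    off,o2,d1,L2,L3,L4,s4,r6=p;T=Rn.from_euler
    R=T('z',q[0]);x=R.apply([0,off,d1]);R=R*T('y',q[1]);x=x+R.apply([0,0,L2]);R=R*T('y',q[2]);x=x+R.apply([0,0,L3])
    R=R*T('z',np.sign(s4)*q[3])*T('y',q[4]);x=x+R.apply([0,o2,L4]);R=R*T('z',q[5]+r6);return x,R
def ik(pos,R,p,q0s):
    best=None
    for q0 in q0s:
        g=least_squares(lambda q:np.r_[(fk(q,p)[0]-pos)*5,(R.inv()*fk(q,p)[1]).as_rotvec()],np.clip(q0,lo+.01,hi-.01),bounds=(lo,hi))
        if best is None or g.cost<best.cost: best=g
    return best.x,best.cost
E
python3 - <<'E'
from kin import *
D=[([1.152,.0533,1.6143,0,1.476,-.119],[.18433,.59654,.23008],[0,.14934,.98879,-.001]),
([-.2924,-.3216,1.9137,0,1.5399,-1.5637],[.47683,-.06602,.25438],[.007,.149,.989,-.001]),
([-.949,-.667,2.523,1.007,.612,-2.83],[.45593,-.27612,.16277],[.48,.15,.86,-.082])]
D=[(q,np.array(x),Rn.from_quat([r[1],r[2],r[3],r[0]])) for q,x,r in D]
for s4 in(1,-1):
  for r0 in(0,1.57,3.1,-1.57):
    def res(p):
        o=[]
        for q,x,R in D:
            a,B=fk(q,np.r_[p[:6],s4,p[6]]);o+=list((a-x)*5)+list((R.inv()*B).as_rotvec())
        return o
    g=least_squares(res,[.05,.02,.3,.4,.6,.3,r0]);print(s4,g.cost,g.x.round(4))
E
```

```text
1 0.0022714785605759407 [0.0733 0.0031 0.1232 0.4367 0.6022 0.2685 1.5706]
1 0.002271478560575917 [0.0733 0.0031 0.1232 0.4367 0.6022 0.2685 1.5706]
1 0.0022714785605759268 [0.0733 0.0031 0.1232 0.4367 0.6022 0.2685 1.5706]
1 0.0022714785605759133 [0.0733 0.0031 0.1232 0.4367 0.6022 0.2685 1.5706]
-1 6.734255853463269 [ 0.2676 -0.181   0.0138  0.2285  0.5984 -0.0291  0.2133]
-1 1.6284073930163907 [ 0.2676 -0.181   0.0138  0.2285  0.5984 -0.0291  2.1409]
-1 1.6284073930171044 [ 0.2676 -0.181   0.0138  0.2285  0.5984 -0.0291  2.1409]
-1 6.734255853048614 [ 0.2676 -0.181   0.0138  0.2285  0.5984 -0.0291  0.2133]
```

```bash
cat >> kin.py <<'E'
p0=np.array([.0733,.0031,.1232,.4367,.6022,.2685,1,1.5706])
def seeds(q1=None):
    rng=np.random.default_rng(0);return [rng.uniform(lo,hi) for _ in range(10)]
def marg(q): return np.minimum(q-lo,hi-q).min()
E
python3 - <<'E'
from kin import *
C=np.array([.4187,-.3031,.042])
S=[np.array([-.5,-.4,2.2,0,1,-1.6]),np.array([-.6,-.5,2.3,0,1,1.5]),np.array([-.9,-.6,2.3,1,.6,-2])]+seeds()[:5]
print("grasp")
for yaw in(-.335,1.236,-1.906):
  for a in(.52,.7,.87,1.05,1.22):
    for fl in(0,np.pi):
      R=pitched(yaw,a)*Rn.from_euler('z',fl);z=R.as_matrix()[:,2]
      c=[ik(C+.019*z+[0,0,h],R,p0,S) for h in(0,.12)]
      print(yaw,a,fl>0,[(k[1]<1e-4,k[0].round(2),round(marg(k[0]),2)) for k in c if k[1]<1e-3])
E
```

```text
grasp
-0.335 0.52 False [(np.True_, array([-1.06, -0.66,  2.54,  1.13,  0.69, -3.01]), np.float64(0.04))]
-0.335 0.52 True [(np.True_, array([-1.06, -0.66,  2.54,  1.13,  0.69,  0.13]), np.float64(0.04))]
-0.335 0.7 False [(np.True_, array([-1.01, -0.43,  2.56,  1.13,  0.56, -3.11]), np.float64(0.02)), (np.True_, array([-1.01, -0.61,  2.45,  0.8 ,  0.73, -2.71]), np.float64(0.13))]
-0.335 0.7 True [(np.True_, array([-1.01, -0.43,  2.56,  1.13,  0.56,  0.04]), np.float64(0.02)), (np.True_, array([-1.01, -0.61,  2.45,  0.8 ,  0.73,  0.43]), np.float64(0.13))]
-0.335 0.87 False [(np.True_, array([-0.96, -0.39,  2.48,  0.75,  0.59, -2.73]), np.float64(0.1)), (np.True_, array([-0.96, -0.55,  2.36,  0.55,  0.81, -2.48]), np.float64(0.22))]
-0.335 0.87 True [(np.True_, array([-0.96, -0.39,  2.48,  0.75,  0.59,  0.41]), np.float64(0.1)), (np.True_, array([-0.96, -0.55,  2.36,  0.55,  0.81,  0.66]), np.float64(0.22))]
-0.335 1.05 False [(np.True_, array([-0.91, -0.33,  2.38,  0.44,  0.69, -2.43]), np.float64(0.2)), (np.True_, array([-0.91, -0.46,  2.26,  0.35,  0.92, -2.29]), np.float64(0.32)
[... 3110 characters left out ...]
p.True_, array([-0.54, -0.07,  2.16, -0.61,  1.03,  0.11]), np.float64(0.41)), (np.True_, array([-0.54, -0.2 ,  2.06, -0.55,  1.22, -0.03]), np.float64(0.47))]
-1.906 1.05 True [(np.True_, array([-0.54, -0.07,  2.16, -0.61,  1.03, -3.03]), np.float64(0.11)), (np.True_, array([-0.54, -0.2 ,  2.06, -0.55,  1.22,  3.11]), np.float64(0.03))]
-1.906 1.22 False [(np.True_, array([-0.61, -0.09,  2.15, -0.4 ,  1.02, -0.08]), np.float64(0.43)), (np.True_, array([-0.61, -0.2 ,  2.03, -0.36,  1.23, -0.17]), np.float64(0.55))]
-1.906 1.22 True [(np.True_, array([-0.61, -0.09,  2.15, -0.4 ,  1.02,  3.06]), np.float64(0.08)), (np.True_, array([-0.61, -0.2 ,  2.03, -0.36,  1.23,  2.97]), np.float64(0.17))]
```

Emit:
jog_arm:
  moves:
    - [[8.5,0,0,0,0,0.119,0],[8.5,0,0,0,0,0.119,0],[8.5,0,0,0,0,0.119,0],[8.5,0,0,0,0,0.119,0],[8.5,0,0,0,0,0.119,0],[8.5,0,0,0,0,0.119,0],[8.5,0,0,0,0,0.119,0],[8.5,0,0,0,0,0.119,0],[8.5,0,0,0,0,0.119,0],[8.5,0,0,-1.2,0,0,0.12],[8.5,0,0,-1.2,0,0,0.12],[8.5,0,0,-1.2,0,0,0.12],[8.5,0,0,-1.2,0,0,0.12],[8.5,0,0,-1.2,0,0,0.12],[8.5,0,0,-1.2,0,0,0.12],[8.5,0,0,-1.2,0,0,0.12],[8.5,0,0,-1.2,0,0,0.12],[8.5,0,0,-1.2,0,0,0.12],[8.5,0,0,-1.2,0,0,0.12],[8.5,0,0,0,0,0,0.12]]

```text
time: 7.7
tool_pos: [0.4615, -0.2708, 0.2931]
tool_rot: [0.001, 0.736, 0.677, -0.001]
contact_force: [0.6, -0.2, 0.1]
gripper_width: 0.994
grasp_force: 0.0
```

```bash
python3 - <<'E'
from kin import *
s=state();print(s["tool_pos"],s["joint_pos"].round(3))
x,R=fk(s["joint_pos"],p0);print("fk err",x-s["tool_pos"],(toolR(s).inv()*R).as_rotvec())
a0=.45;C=np.array([.4187,-.3031,.042])
R=pitched(1.236,a0)*Rn.from_euler('z',np.pi);z=R.as_matrix()[:,2]
plan2(C+.019*z+[0,0,.12],R)
q=s["joint_pos"]
for h in(.12,0):
    q,c=ik(C+.019*z+[0,0,h],R,p0,[q]);print(h,q.round(2),c)
# pour
th=np.radians(-7.6);O=np.array([.628,-.085,0]);Rk=Rn.from_euler('z',th)
for a1 in(.2,.35):
  for phi in(0,1.4,2.8):
    Rp=pitched(th+np.pi/2,a1)*Rn.from_euler('z',np.pi)*Rn.from_euler('z',phi)
    G=O+Rk.apply([-.1,.03,.18]);q2,c=ik(G+.019*Rp.as_matrix()[:,2],Rp,p0,[q]+seeds()[:4]);print(a1,phi,q2.round(2),c)
E
```

```text
[ 0.46147544 -0.27081121  0.29306077] [-0.669 -0.194  1.746 -0.002  1.588 -0.584]
fk err [-0.00770259  0.0089166   0.00183331] [-6.22332048e-17 -3.44342611e-16 -1.96326795e-04]
turn first [-0.139  1.117  0.224] |w| 1.148 then shift cm [-13.74  -2.98   3.59]
0.12 [-1.1   0.19  1.87  0.76  1.93 -0.83] 1.7962780216506683e-19
0 [-1.1   0.35  1.91  0.72  1.78 -0.97] 1.1994424470863918e-26
0.2 0 [-0.65  0.15  2.    1.1   1.87 -0.7 ] 7.544108333407851e-31
0.2 1.4 [-0.65  0.15  2.    1.1   1.87  0.7 ] 5.802918140800366e-31
0.2 2.8 [-0.65  0.15  2.    1.1   1.87  2.1 ] 5.460673576676264e-22
0.35 0 [-0.63  0.09  1.99  1.01  1.8  -0.67] 4.716433914934207e-30
0.35 1.4 [-0.63  0.09  1.99  1.01  1.8   0.73] 3.8725646710790016e-23
0.35 2.8 [-0.63  0.09  1.99  1.01  1.8   2.13] 1.387632524931003e-31
```

Emit:
jog_arm:
  moves:
    - [[8.5,0,0,0,-0.0139,0.1117,0.0224],[8.5,0,0,0,-0.0139,0.1117,0.0224],[8.5,0,0,0,-0.0139,0.1117,0.0224],[8.5,0,0,0,-0.0139,0.1117,0.0224],[8.5,0,0,0,-0.0139,0.1117,0.0224],[8.5,0,0,0,-0.0139,0.1117,0.0224],[8.5,0,0,0,-0.0139,0.1117,0.0224],[8.5,0,0,0,-0.0139,0.1117,0.0224],[8.5,0,0,0,-0.0139,0.1117,0.0224],[8.5,0,0,0,-0.0139,0.1117,0.0224],[8.5,-3.44,-0.75,0.9,0,0,0],[8.5,-3.44,-0.75,0.9,0,0,0],[8.5,-3.44,-0.75,0.9,0,0,0],[8.5,-3.44,-0.75,0.9,0,0,0],[8.5,0,0,0,0,0,0]]

```text
time: 8.95
tool_pos: [0.4203, -0.2831, 0.144]
tool_rot: [-0.317, 0.69, 0.488, 0.431]
contact_force: [0.6, 0.6, -0.9]
gripper_width: 0.995
grasp_force: 0.0
```

```bash
python3 - <<'E'
from kin import *
s=state();print(s["tool_pos"],s["joint_pos"].round(3))
f=grab_frame("wrist");P=cloud(f);cv2.imwrite("pics/w2.png",f["color"])
for r in regs("cup",f,P):
    q=r[2];k=q[q[:,2]>.05];print(r[0],r[1],np.median(q,0),cv2.minAreaRect((k[:,:2]*1000).astype(np.float32)))
C=np.array([.4187,-.3031,.042]);R=pitched(1.236,.45)*Rn.from_euler('z',np.pi);z=R.as_matrix()[:,2]
plan2(C+.019*z+[0,0,.06],R);plan2(C+.019*z,R)
E
```

```text
[ 0.42028477 -0.28307694  0.14401057] [-1.113  0.317  1.761  0.747  1.934 -0.834]
0.86 [265.4, 314.5, 81.1, 27.6] [ 0.42506534 -0.28062297  0.04989208] ((415.5140686035156, -310.756103515625), (70.74948120117188, 55.9219856262207), 70.43953704833984)
turn first [-0.009 -0.005 -0.005] |w| 0.011 then shift cm [-5.12  0.16  2.4 ]
turn first [-0.009 -0.005 -0.005] |w| 0.011 then shift cm [-10.52   0.16   5.01]
```

View pics/w2.png

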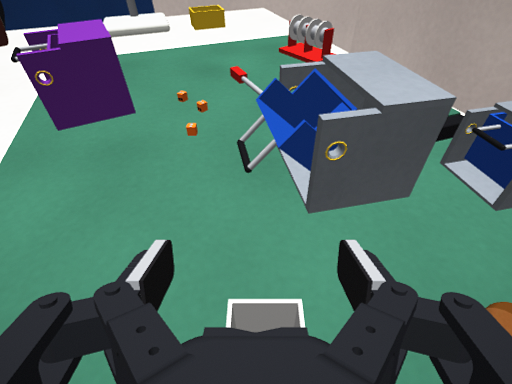

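Emit:
jog_arm:
  moves:
    - [[8.5,-2.1,0.03,1,-0.009,-0.005,-0.005],[8.5,-2.1,0.03,1,0,0,0],[8.5,-2.1,0.03,1,0,0,0],[8.5,-2.1,0.03,1,0,0,0],[8.5,-2.1,0.03,1,0,0,0],[8.5,0,0,0,0,0,0],[8.5,0,0,0,0,0,0],[5,0,0,0,0,0,0],[5,0,0,0,0,0,0],[5,0,0,0,0,0,0],[5,0,0,0,0,0,0],[5,0,0,0,0,0,0],[5,0,0,0,0,0,0],[5,0,0,0,0,0,0]]

```text
time: 10.22
tool_pos: [0.4248, -0.2902, 0.036]
tool_rot: [-0.305, 0.69, 0.492, 0.434]
contact_force: [0.4, -1.5, 6.8]
gripper_width: 0.645
grasp_force: 64.2
```

```bash
python3 - <<'E'
from kin import *
s=state();T=toolR(s);print(s["tool_pos"])
th=np.radians(-7.6);O=np.array([.628,-.085,0]);Rk=Rn.from_euler('z',th)
print("lift 17cm:",(T.inv().apply([0,0,17])).round(2))
cur=s["tool_pos"]+[0,0,.17]
Rp=pitched(th+np.pi/2,.2)*Rn.from_euler('z',np.pi)
G=O+Rk.apply([-.1,.03,.19]);tgt=G+.019*Rp.as_matrix()[:,2]
print("turn",(T.inv()*Rp).as_rotvec().round(3),"shift in target",(Rp.inv().apply(tgt-cur)*100).round(2))
E
```

```text
[ 0.42475543 -0.29015243  0.03600637]
lift 17cm: [15.3   0.11 -7.42]
turn [ 0.196  0.251 -0.06 ] shift in target [ 3.6   7.43 27.72]
```

Emit:
jog_arm:
  moves:
    - [[5,1.5,0,-0.7,0,0,0],[5,3.4,0.02,-1.66,0,0,0],[5,3.4,0.02,-1.66,0,0,0],[5,3.4,0.02,-1.66,0,0,0],[5,3.4,0.02,-1.66,0,0,0],[5,1.9,0.02,-0.96,0,0,0],[5,0,0,0,0.065,0.084,-0.02],[5,0,0,0,0.065,0.084,-0.02],[5,0,0,0,0.065,0.084,-0.02],[5,0.45,0.93,3.46,0,0,0],[5,0.45,0.93,3.46,0,0,0],[5,0.45,0.93,3.46,0,0,0],[5,0.45,0.93,3.46,0,0,0],[5,0.45,0.93,3.46,0,0,0],[5,0.45,0.93,3.46,0,0,0],[5,0.45,0.93,3.46,0,0,0],[5,0.45,0.93,3.46,0,0,0],[5,0,0,0,0,0,0],[5,0,0,0,0,0,0]]

```text
time: 11.8
tool_pos: [0.5343, -0.0214, 0.2028]
tool_rot: [-0.419, 0.582, 0.51, 0.475]
contact_force: [-0.2, 1.1, -0.7]
gripper_width: 0.645
grasp_force: 64.2
```

```bash
python3 - <<'E'
from kin import *
s=state();print(s["tool_pos"],s["joint_pos"].round(3),s["gripper_width"])
th=np.radians(-7.6);O=np.array([.628,-.085,0]);Rk=Rn.from_euler('z',th)
Rp=pitched(th+np.pi/2,.2)*Rn.from_euler('z',np.pi)
G=O+Rk.apply([-.1,.03,.19]);plan2(G+.019*Rp.as_matrix()[:,2],Rp)
f=grab_frame("scene");g=grab_frame("wrist")
cv2.imwrite("pics/c3.png",cv2.hconcat([cv2.resize(f["color"][110:240,180:310],(384,384),interpolation=2),cv2.resize(g["color"],(416,312))[:,:].copy() if 0 else cv2.copyMakeBorder(cv2.resize(g["color"],(416,312)),0,72,0,0,0)]))
E
```

```text
[ 0.53429193 -0.02144447  0.20281191] [-0.66   0.234  1.874  1.106  1.901 -0.667] 0.644942669645769
turn first [-0.003 -0.    -0.003] |w| 0.004 then shift cm [-1.66  0.13  0.14]
```

View pics/c3.png

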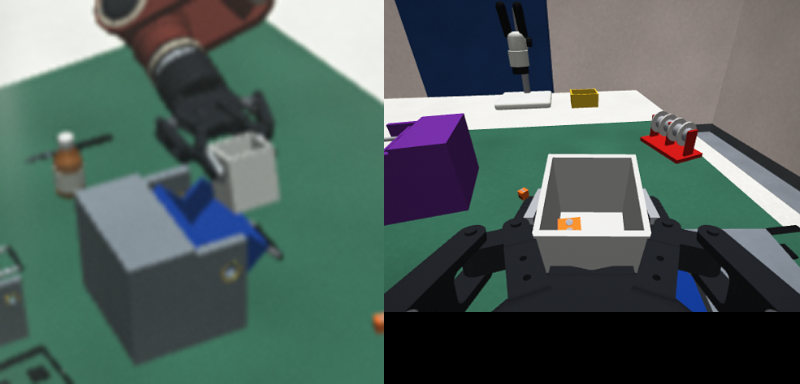

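Emit:
jog_arm:
  moves:
    - [[5,-0.8,0.06,0,0,0,0],[5,-0.8,0.06,0,0,0,0],[5,0,0,0,0,0,0.12],[5,0,0,0,0,0,0.12],[5,0,0,0,0,0,0.12],[5,0,0,0,0,0,0.12],[5,0,0,0,0,0,0.12],[5,0,0,0,0,0,0.12],[5,0,0,0,0,0,0.12],[5,0,0,0,0,0,0.12],[5,0,0,0,0,0,0.12],[5,0,0,0,0,0,0.12],[5,0,0,0,0,0,0.12],[5,0,0,0,0,0,0.12],[5,0,0,0,0,0,0.12],[5,0,0,0,0,0,0.12],[5,0,0,0,0,0,0.12],[5,0,0,0,0,0,0.12],[5,0,0,0,0,0,0.12],[5,0,0,0,0,0,0.12]]

```text
time: 13.57
tool_pos: [0.5354, -0.0279, 0.1864]
tool_rot: [-0.616, 0.722, -0.277, -0.146]
contact_force: [0.1, 0.3, -1.2]
gripper_width: 0.65
grasp_force: 64.5
```

Emit:
jog_arm:
  moves:
    - [[5,0,0,0,0,0,0.12],[5,0,0,0,0,0,0.12],[5,0,0,0,0,0,0.12],[5,0,0,0,0,0,0.12],[5,0,0,0,0,0,0.12],[5,0,0,0,0,0,0],[5,0,0,0,0,0,0],[5,0,0,0,0,0,0],[5,0,0,0,0,0,0]]

```text
time: 14.32
tool_pos: [0.5355, -0.0271, 0.1872]
tool_rot: [-0.547, 0.611, -0.475, -0.319]
contact_force: [-0.2, -0.2, -1.4]
gripper_width: 0.649
grasp_force: 64.5
```

```bash
python3 - <<'E'
from kin import *
s=state();print(s["tool_pos"],s["joint_pos"].round(3),s["gripper_width"])
f=grab_frame("scene");g=grab_frame("wrist")
cv2.imwrite("pics/c4.png",cv2.hconcat([cv2.resize(f["color"][110:240,180:310],(384,384),interpolation=2),cv2.copyMakeBorder(cv2.resize(g["color"],(416,312)),0,72,0,0,0)]))
E
```

```text
[ 0.53552827 -0.02707121  0.18719948] [-0.667  0.267  1.867  1.096  1.892  2.064] 0.6485002308552864
```

View pics/c4.png

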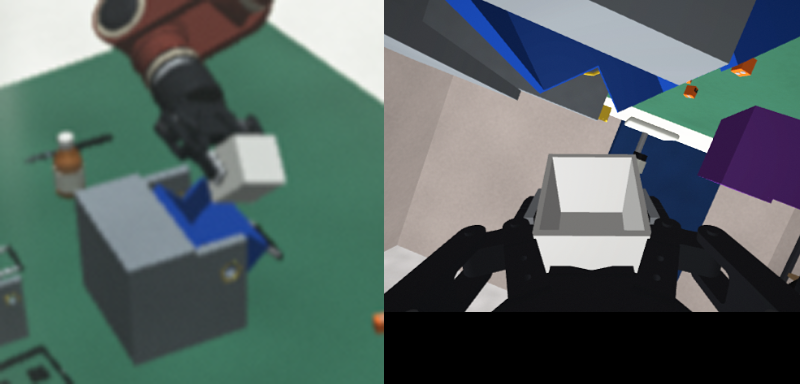

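Emit:
jog_arm:
  moves:
    - [[5,0,0,0,0,0,-0.12],[5,0,0,0,0,0,-0.12],[5,0,0,0,0,0,-0.12],[5,0,0,0,0,0,-0.12],[5,0,0,0,0,0,-0.12],[5,0,0,0,0,0,-0.12],[5,0,0,0,0,0,-0.12],[5,0,0,0,0,0,-0.12],[5,0,0,0,0,0,-0.12],[5,0,0,0,0,0,-0.12],[5,0,0,0,0,0,-0.12],[5,0,0,-3,0,0,-0.12],[5,0,0,-3,0,0,-0.12],[5,0,0,-3,0,0,-0.12],[5,0,0,-3,0,0,-0.12],[5,0,0,-3,0,0,-0.12],[5,0,0,-3,0,0,-0.12],[5,0,0,-3,0,0,-0.12],[5,0,0,-3,0,0,-0.12],[5,0,0,-3,0,0,-0.12]]

```text
time: 16.08
tool_pos: [0.5002, -0.2904, 0.2411]
tool_rot: [-0.495, 0.663, 0.399, 0.395]
contact_force: [0.6, -0.4, -0.6]
gripper_width: 0.648
grasp_force: 64.8
```

```bash
python3 - <<'E'
from kin import *
s=state();print(s["tool_pos"],s["joint_pos"].round(3),s["gripper_width"])
# grasp pose measured earlier
w,x,y,z=-0.305,0.69,0.492,0.434;R=Rn.from_quat([x,y,z,w]);T=np.array([.4248,-.2902,.036])
plan2(T+[0,0,.05],R);plan2(T,R)
print("up",R.inv().apply([0,0,1]).round(3))
E
```

```text
[ 0.50023262 -0.290428    0.24109266] [-0.983  0.48   1.48   0.951  2.222 -0.339] 0.6477960192910377
turn first [-0.238 -0.215 -0.293] |w| 0.435 then shift cm [-14.99  -7.22   4.54]
turn first [-0.238 -0.215 -0.293] |w| 0.435 then shift cm [-19.48  -7.26   6.73]
up [ 0.899  0.006 -0.437]
```

Emit:
jog_arm:
  moves:
    - [[5,0,0,0,-0.0595,-0.054,-0.073],[5,0,0,0,-0.0595,-0.054,-0.073],[5,0,0,0,-0.0595,-0.054,-0.073],[5,0,0,0,-0.0595,-0.054,-0.073],[5,-3,-1.44,0.9,0,0,0],[5,-3,-1.44,0.9,0,0,0],[5,-3,-1.44,0.9,0,0,0],[5,-3,-1.44,0.9,0,0,0],[5,-3,-1.44,0.9,0,0,0],[5,-1.3,0,0.6,0,0,0],[5,-1.3,0,0.6,0,0,0],[5,-0.9,0,0.44,0,0,0],[5,0,0,0,0,0,0],[5,0,0,0,0,0,0]]

```text
time: 17.25
tool_pos: [0.4243, -0.2899, 0.0482]
tool_rot: [-0.307, 0.692, 0.49, 0.432]
contact_force: [-0.3, 0.2, -0.5]
gripper_width: 0.648
grasp_force: 64.5
```

```bash
python3 - <<'E'
from kin import *
s=state();print(s["tool_pos"],s["contact_force"])
w,x,y,z=-0.305,0.69,0.492,0.434;R=Rn.from_quat([x,y,z,w]);T=np.array([.4248,-.2902,.036]);plan2(T,R)
E
```

```text
[ 0.42426941 -0.28987036  0.04815375] [-0.32594814  0.15591428 -0.5118472 ]
turn first [-0.002  0.002 -0.007] |w| 0.007 then shift cm [-1.1   0.05  0.52]
```

Emit:
jog_arm:
  moves:
    - [[5,-0.6,0,0.28,0,0,0],[5,-0.4,0,0.19,0,0,0],[5,0,0,0,0,0,0],[5,0,0,0,0,0,0]]

```text
time: 17.58
tool_pos: [0.4238, -0.2898, 0.0369]
tool_rot: [-0.307, 0.692, 0.49, 0.432]
contact_force: [-0.2, 0.5, -1.3]
gripper_width: 0.651
grasp_force: 64.5
```

Emit:
jog_arm:
  moves:
    - [[5,-0.14,0,0.07,0,0,0],[5,0,0,0,0,0,0],[6.2,0,0,0,0,0,0],[7,0,0,0,0,0,0],[8.5,0,0,0,0,0,0],[8.5,0,0,0,0,0,0],[8.5,0,0,0,0,0,0],[8.5,0.9,0,-0.44,0,0,0],[8.5,1.8,0,-0.88,0,0,0],[8.5,3.2,0,-1.56,0,0,0],[8.5,3.2,0,-1.56,0,0,0],[8.5,3.2,0,-1.56,0,0,0],[8.5,3.2,0,-1.56,0,0,0],[8.5,3.2,0,-1.56,0,0,0],[8.5,3.2,0,-1.56,0,0,0]]

```text
time: 18.83
tool_pos: [0.4238, -0.2893, 0.2813]
tool_rot: [-0.307, 0.692, 0.49, 0.432]
contact_force: [0.5, -0.1, -0.1]
gripper_width: 0.991
grasp_force: 0.0
```

```bash
cat > m2.py <<'E'
from kin import *
np.set_printoptions(precision=4,suppress=True)
s=state();print(s["tool_pos"],s["joint_pos"].round(3))
for n in("top","scene"):
    f=grab_frame(n);P=cloud(f);h=cv2.cvtColor(f["color"],cv2.COLOR_BGR2HSV);print(n)
    for r in regs("cup",f,P):
        q=r[2];k=q[q[:,2]>.055];print("cup",round(r[0],2),cv2.minAreaRect((k[:,:2]*1000).astype(np.float32)),np.percentile(q[:,2],[2,98]))
    o=(h[...,0]>5)&(h[...,0]<19)&(h[...,1]>140)&(h[...,2]>110)
    k,l,st,c=cv2.connectedComponentsWithStats(cv2.dilate(o.astype(np.uint8),np.ones((2,2))))
    for i in range(1,k):
        if st[i,4]<8: continue
        p=np.nanmedian(P[(l==i)&o],0)
        if p[2]<.2 and .2<p[0]<.9: print("orange",c[i].round(1),st[i,4],p,"ray@.012",raypt(f,*(c[i]-.5),.012))
    cv2.imwrite(f"pics/{n}_{int(s['time']*100)}.png",f["color"])
E
python3 m2.py
```

```text
[ 0.4238 -0.2893  0.2813] [-1.115  0.143  1.7    0.824  2.082 -0.664]
top
cup 0.74 ((418.9522399902344, -303.939208984375), (56.88511657714844, 56.10821533203125), 70.35028839111328) [-0.0011  0.0671]
orange [353.4 176.6] 83 [ 0.5886 -0.3453  0.0627] ray@.012 [ 0.6029 -0.3617  0.012 ]
orange [244.2 182.1] 39 [ 0.5889 -0.0426  0.0446] ray@.012 [ 0.5945 -0.0405  0.012 ]
orange [255.9 182.8] 31 [ 0.5842 -0.074   0.0475] ray@.012 [ 0.5917 -0.0747  0.012 ]
orange [272.7 184.9] 44 [ 0.5774 -0.1221  0.0435] ray@.012 [ 0.5839 -0.1238  0.012 ]
orange [168.1 229.2] 40 [0.4602 0.1796 0.0172] ray@.012 [0.4613 0.1818 0.012 ]
orange [145.8 240.5] 42 [0.4303 0.244  0.0159] ray@.012 [0.4304 0.2454 0.012 ]
orange [198.2 241.1] 35 [0.4238 0.093  0.017 ] ray@.012 [0.4251 0.0946 0.012 ]
scene
cup 0.81 ((456.6021423339844, -234.56927490234375), (225.88302612304688, 57.7757568359375), 61.752899169921875) [0.0052 0.0688]
orange [203.1 164.1] 38 [ 0.6024 -0.3432  0.063 ] ray@.012 [ 0.5705 -0.4092  0.012 ]
orange [309.6 219.1] 35 [0.4248 0.1005 0.0181] ray@.012 [0.4219 0.095  0.012 ]
orange [317.5 237.6] 33 [0.4625 0.1847 0.0189] ray@.012 [0.4577 0.1805 0.012 ]
orange [337.4 245.3] 35 [0.4323 0.2488 0.0194] ray@.012 [0.4272 0.2444 0.012 ]
```

Emit:
jog_arm:
  moves:
    - [[8.5,0,0,0,0,-0.112,0],[8.5,0,0,0,0,-0.112,0],[8.5,0,0,0,0,-0.112,0],[8.5,0,0,0,0,-0.112,0],[8.5,0,0,0,0,-0.112,0],[8.5,0,0,0,0,-0.112,0],[8.5,0,0,0,0,-0.112,0],[8.5,0,0,0,0,-0.112,0],[8.5,0,0,0,0,-0.112,0],[8.5,0,0,0,0,-0.112,0],[5,3.7,-1.53,0,0,0,0],[5,3.7,-1.53,0,0,0,0],[5,3.7,-1.53,0,0,0,0],[5,3.7,-1.53,0,0,0,0],[5,3.7,-1.53,0,0,0,0],[5,3.7,-1.53,0,0,0,0],[5,3.7,-1.53,0,0,0,0],[5,3.7,-1.53,0,0,0,0],[5,3.7,-1.53,0,0,0,0],[5,0,0,0,0,0,0]]

```text
time: 20.7
tool_pos: [0.4026, 0.0759, 0.2757]
tool_rot: [-0.002, 0.813, 0.582, -0.003]
contact_force: [-0.1, -0.7, -0.8]
gripper_width: 0.583
grasp_force: 0.0
```

```bash
cat > m3.py <<'E'
from kin import *
import sys
np.set_printoptions(precision=4,suppress=True)
def blocks(f,zm=.009,amin=60):
    P=cloud(f);h=cv2.cvtColor(f["color"],cv2.COLOR_BGR2HSV);out=[]
    o=((h[...,0]>5)&(h[...,0]<19)&(h[...,1]>140)&(h[...,2]>90)).astype(np.uint8)
    k,l,st,c=cv2.connectedComponentsWithStats(o)
    for i in range(1,k):
        if st[i,4]<amin: continue
        q=P[l==i];q=q[np.isfinite(q[:,0])]
        if len(q)<20: continue
        zt=np.percentile(q[:,2],95)
        t=q[q[:,2]>zt-.004]
        out.append((c[i],st[i,4],np.median(t,0),zt,cv2.minAreaRect((t[:,:2]*1000).astype(np.float32))))
    return out
if __name__=="__main__":
    s=state();print(s["tool_pos"],s["joint_pos"].round(3),toolR(s).as_matrix()[:,:2].T.round(3).tolist())
    f=grab_frame("wrist");print("cam",-f["R"].T@f["t"],f["R"][2])
    for b in blocks(f): print(*b)
    if len(sys.argv)>1: cv2.imwrite(sys.argv[1],f["color"])
E
python3 m3.py pics/w3.png
```

```text
[0.4026 0.0759 0.2757] [ 0.004 -0.516  2.018 -0.     1.646  0.332] [[0.322, 0.947, -0.002], [0.947, -0.322, -0.006]]
cam [0.4264 0.1472 0.4179] [-0.1006 -0.2776 -0.9554]
[409.5955 217.7135] 178 [ 0.5829 -0.0726  0.0483] 0.049743929720779186 ((583.6536254882812, -73.65797424316406), (14.391258239746094, 9.882043838500977), 80.68878173828125)
[409.6359 247.3282] 195 [ 0.5743 -0.1209  0.0448] 0.04663745310592432 ((575.0736083984375, -121.72408294677734), (18.928056716918945, 10.333503723144531), 88.16494750976562)
```

View pics/w3.png

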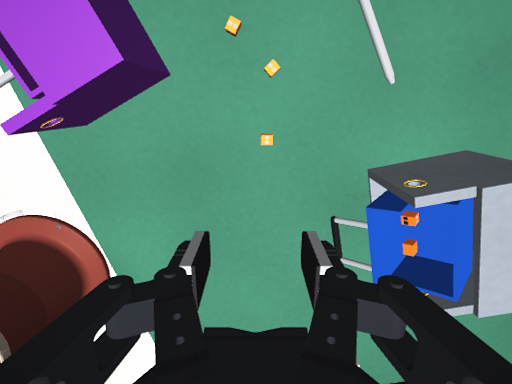

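```bash
sed -i 's/<19)/<27)/' m3.py; python3 m3.py
```

```text
[0.4031 0.0732 0.2757] [-0.001 -0.515  2.018 -0.003  1.646  0.329] [[0.324, 0.946, -0.005], [0.946, -0.324, -0.005]]
cam [0.427  0.1447 0.4177] [-0.1011 -0.2798 -0.9547]
[231.2115  22.7372] 156 [0.428  0.2451 0.0175] 0.01904375925034997 ((427.62408447265625, 245.53858947753906), (16.209880828857422, 14.252408981323242), 44.4471321105957)
[270.4068  65.161 ] 118 [0.4596 0.1823 0.0176] 0.018920838464993026 ((458.99859619140625, 182.34234619140625), (15.949018478393555, 13.48279857635498), 23.804811477661133)
[265.5532 136.883 ] 94 [0.4252 0.0959 0.0177] 0.01926975154424065 ((423.43603515625, 95.8041000366211), (12.753045082092285, 15.501102447509766), 70.98046875)
[414.0469 180.5781] 64 [0.5716 0.0015 0.1055] 0.10670558844239536 ((573.0667724609375, 1.413197636604309), (0.7073066234588623, 16.87500762939453), 84.8511962890625)
[408.9626 215.3743] 187 [ 0.5832 -0.073   0.0485] 0.05012537454369222 ((583.7021484375, -73.89706420898438), (14.182445526123047, 8.248932838439941), 78.03755187988281)
[408.8848 244.9424] 191 [ 0.5743 -0.1218  0.0453] 0.04653477334856963 ((575.3295288085938, -121.77926635742188), (19.027347564697266, 10.34557819366455), 85.47555541992188)
```

Emit:
jog_arm:
  moves:
    - [[4,1.41,0.63,3.87,0,0,0],[4,1.41,0.63,3.87,0,0,0],[4,0,0,3.87,0,0,0],[4,0,0,3.87,0,0,0],[4,0,0,3.87,0,0,0],[4,0,0,3.87,0,0,0],[4,0,0,3.87,0,0,0],[4,0,0,0,0,0,0],[0.5,0,0,0,0,0,0],[0.5,0,0,0,0,0,0],[0.5,0,0,0,0,0,0],[0.5,0,0,0,0,0,0],[0.5,0,0,0,0,0,0],[0.5,0,0,-1,0,0,0],[0.5,0,0,-3.8,0,0,0],[0.5,0,0,-3.8,0,0,0],[0.5,0,0,-3.8,0,0,0],[0.5,0,0,-3.8,0,0,0],[0.5,0,0,-3.8,0,0,0]]

```text
time: 22.38
tool_pos: [0.4251, 0.0924, 0.2099]
tool_rot: [0.001, 0.816, 0.578, -0.001]
contact_force: [1.4, 0.7, -0.4]
gripper_width: 0.166
grasp_force: 59.4
```

```bash
python3 - <<'E'
from kin import *
s=state();print(s["tool_pos"],s["gripper_width"]*8.5)
th=np.radians(-7.6);O=np.array([.628,-.085,0]);Rk=Rn.from_euler('z',th)
print(O+Rk.apply([-.083,.0,.155]));plan(O+Rk.apply([-.083,.015,.155]))
E
```

```text
[0.4250762  0.09238823 0.20989912] 1.4139625779695333
[ 0.54572911 -0.07402272  0.155     ]
shift cm [-10.22  16.59   5.53]
```

Emit:
jog_arm:
  moves:
    - [[0.5,-2.04,3.32,0,0,0,0],[0.5,-2.04,3.32,0,0,0,0],[0.5,-2.04,3.32,0,0,0,0],[0.5,-2.04,3.32,0,0,0,0],[0.5,-2.04,3.32,0,0,0,0],[0.5,0,0,3,0,0,0],[0.5,0,0,2.8,0,0,0],[0.5,0,0,0,0,0,0],[4,0,0,0,0,0,0],[4,0,0,0,0,0,0],[4,0,0,0,0,0,0],[4,0,0,-3.5,0,0,0],[4,0,0,-3.5,0,0,0],[4,2.04,-3.32,0,0,0,0],[4,2.04,-3.32,0,0,0,0],[4,2.04,-3.32,0,0,0,0],[4,2.04,-3.32,0,0,0,0],[4,2.04,-3.32,0,0,0,0],[4,0,0,0,0,0,0]]

```text
time: 23.97
tool_pos: [0.423, 0.0964, 0.2209]
tool_rot: [0.001, 0.814, 0.581, 0.0]
contact_force: [0.1, -0.7, -0.3]
gripper_width: 0.466
grasp_force: 0.0
```

```bash
python3 m3.py
```

```text
[0.423  0.0964 0.2209] [ 0.053 -0.428  2.048 -0.001  1.521  0.384] [[0.326, 0.945, -0.001], [0.945, -0.326, 0.001]]
cam [0.4461 0.1676 0.3632] [-0.0948 -0.2777 -0.956 ]
[216.2161  39.6432] 199 [0.4279 0.2452 0.0177] 0.01897231176509983 ((427.66400146484375, 245.5549774169922), (16.049888610839844, 14.136368751525879), 42.86589431762695)
[260.9792  86.5069] 144 [0.4596 0.1825 0.0178] 0.018998452387091684 ((459.0613708496094, 182.42401123046875), (15.838601112365723, 12.703763961791992), 24.011062622070312)
[425.3922 221.2451] 102 [0.5749 0.0013 0.105 ] 0.10612690079862261 ((573.5276489257812, 1.493299126625061), (1.8933420181274414, 17.771240234375), 80.68616485595703)
[419.9792 255.9271] 96 [ 0.5834 -0.0726  0.0485] 0.05025935642728513 ((570.784912109375, -42.47332763671875), (10.32303524017334, 80.45362091064453), 22.385696411132812)
[417.0754 283.9286] 252 [ 0.5745 -0.1219  0.0447] 0.04673699854363822 ((575.5296020507812, -121.1679916381836), (20.60197639465332, 10.725324630737305), 80.69583129882812)
```

Emit:
jog_arm:
  moves:
    - [[4,0,0,2,0,0,-0.124],[4,0,0,2,0,0,-0.124],[4,0,0,2,0,0,-0.124],[4,0,0,2,0,0,-0.124],[4,0,0,2,0,0,-0.124],[4,0,0,2,0,0,-0.124],[4,2.14,2.25,0,0,0,0],[4,2.14,2.25,0,0,0,0],[4,2.14,2.25,0,0,0,0],[4,0,0,3.2,0,0,0],[4,0,0,3.2,0,0,0],[4,0,0,3.2,0,0,0],[4,0,0,0,0,0,0],[0.5,0,0,0,0,0,0],[0.5,0,0,0,0,0,0],[0.5,0,0,0,0,0,0],[0.5,0,0,0,0,0,0],[0.5,0,0,0,0,0,0],[0.5,0,0,0,0,0,0]]

```text
time: 25.6
tool_pos: [0.463, 0.1773, 0.0041]
tool_rot: [0.001, 0.55, 0.835, -0.001]
contact_force: [-0.9, -1.0, 6.7]
gripper_width: 0.165
grasp_force: 60.2
```

```bash
python3 - <<'E'
from kin import *
s=state();print(s["tool_pos"],s["gripper_width"]*8.5)
th=np.radians(-7.6);O=np.array([.628,-.085,0]);Rk=Rn.from_euler('z',th)
plan(O+Rk.apply([-.083,.0,.15]))
E
```

```text
[0.46300594 0.17727041 0.00407034] 1.4060467576103888
shift cm [-26.39  -2.34 -14.52]
```

Emit:
jog_arm:
  moves:
    - [[0.5,0,0,-4,0,0,0],[0.5,0,0,-4,0,0,0],[0.5,0,0,-4,0,0,0],[0.5,0,0,-4,0,0,0],[0.5,0,0,-4,0,0,0],[0.5,-3.77,-0.33,0,0,0,0],[0.5,-3.77,-0.33,0,0,0,0],[0.5,-3.77,-0.33,0,0,0,0],[0.5,-3.77,-0.33,0,0,0,0],[0.5,-3.77,-0.33,0,0,0,0],[0.5,-3.77,-0.33,0,0,0,0],[0.5,-3.77,-0.33,0,0,0,0],[0.5,0,0,2.8,0,0,0],[0.5,0,0,2.7,0,0,0],[0.5,0,0,0,0,0,0],[4,0,0,0,0,0,0],[4,0,0,0,0,0,0],[4,0,0,0,0,0,0],[4,0,0,-3.5,0,0,0],[4,0,0,-3.5,0,0,0]]

```text
time: 27.27
tool_pos: [0.5442, -0.0728, 0.218]
tool_rot: [-0.002, 0.55, 0.835, -0.003]
contact_force: [-0.5, -0.1, 0.2]
gripper_width: 0.464
grasp_force: 0.0
```

Emit:
jog_arm:
  moves:
    - [[4,3.77,0.33,0,0,0,0],[4,3.77,0.33,0,0,0,0],[4,3.77,0.33,0,0,0,0],[4,3.77,0.33,0,0,0,0],[4,3.77,0.33,0,0,0,0],[4,3.77,0.33,0,0,0,0],[4,0,0,0,0,0,0]]

```text
time: 27.85
tool_pos: [0.4727, 0.1474, 0.2198]
tool_rot: [0.0, 0.547, 0.837, 0.0]
contact_force: [-0.1, 0.1, -0.3]
gripper_width: 0.464
grasp_force: 0.0
```

```bash
python3 m3.py
```

```text
[0.4727 0.1474 0.2198] [ 0.152 -0.259  1.921 -0.     1.479 -0.262] [[-0.402, 0.916, -0.0], [0.916, 0.402, 0.0]]
cam [0.4413 0.2163 0.3621] [ 0.1183 -0.2684 -0.956 ]
[254.1474  73.4103] 156 [0.428  0.2457 0.0178] 0.019215367905583064 ((427.6192321777344, 245.93658447265625), (15.629450798034668, 14.095677375793457), 43.42890167236328)
```

Emit:
jog_arm:
  moves:
    - [[4,0,0,3,0,0,-0.115],[4,0,0,3,0,0,-0.115],[4,0,0,3,0,0,-0.115],[4,3.41,1.16,0,0,0,0],[4,3.41,1.16,0,0,0,0],[4,3.41,1.16,0,0,0,0],[4,0,0,3.2,0,0,0],[4,0,0,3.1,0,0,0],[4,0,0,3.1,0,0,0],[4,0,0,3.1,0,0,0],[4,0,0,0,0,0,0],[0.5,0,0,0,0,0,0],[0.5,0,0,0,0,0,0],[0.5,0,0,0,0,0,0],[0.5,0,0,0,0,0,0],[0.5,0,0,0,0,0,0],[0.5,0,0,0,0,0,0]]

```text
time: 29.32
tool_pos: [0.4303, 0.2399, 0.0036]
tool_rot: [0.001, 0.398, 0.917, -0.001]
contact_force: [0.4, -2.0, 6.0]
gripper_width: 0.168
grasp_force: 60.1
```

```bash
python3 - <<'E'
from kin import *
s=state();print(s["tool_pos"],s["gripper_width"]*8.5)
th=np.radians(-7.6);O=np.array([.628,-.085,0]);Rk=Rn.from_euler('z',th)
plan(O+Rk.apply([-.083,-.02,.15]))
E
```

```text
[0.43031246 0.23989775 0.00355876] 1.426857493183744
shift cm [-32.12 -14.57 -14.55]
```

Emit:
jog_arm:
  moves:
    - [[0.5,0,0,-4,0,0,0],[0.5,0,0,-4,0,0,0],[0.5,0,0,-4,0,0,0],[0.5,0,0,-4,0,0,0],[0.5,0,0,-4,0,0,0],[0.5,-3.57,-1.62,0,0,0,0],[0.5,-3.57,-1.62,0,0,0,0],[0.5,-3.57,-1.62,0,0,0,0],[0.5,-3.57,-1.62,0,0,0,0],[0.5,-3.57,-1.62,0,0,0,0],[0.5,-3.57,-1.62,0,0,0,0],[0.5,-3.57,-1.62,0,0,0,0],[0.5,-3.57,-1.62,0,0,0,0],[0.5,-3.57,-1.62,0,0,0,0],[0.5,0,0,2.8,0,0,0],[0.5,0,0,2.7,0,0,0],[0.5,0,0,0,0,0,0],[4,0,0,0,0,0,0],[4,0,0,0,0,0,0],[4,0,0,0,0,0,0]]

```text
time: 30.98
tool_pos: [0.5434, -0.0939, 0.1503]
tool_rot: [0.001, 0.398, 0.917, -0.002]
contact_force: [-0.2, 0.4, 1.3]
gripper_width: 0.469
grasp_force: 0.0
```

```bash
python3 - <<'E'
from kin import *
s=state();print(s["tool_pos"])
th=np.radians(-7.6);O=np.array([.628,-.085,0]);Rk=Rn.from_euler('z',th)
# view pose: back and up, tool y along rack y
R=pitched(th,np.pi/2)
plan2(O+Rk.apply([-.19,0,.26]),R)
E
```

```text
[ 0.54338237 -0.09385374  0.15025319]
turn first [-0.003  0.003 -0.686] |w| 0.686 then shift cm [ 10.73   2.   -10.97]
```

Emit:
jog_arm:
  moves:
    - [[4,0,0,-3.7,0,0,0],[4,0,0,-3.7,0,0,0],[4,0,0,-3.7,0,0,0],[0,0,0,0,0,0,-0.115],[0,0,0,0,0,0,-0.115],[0,0,0,0,0,0,-0.115],[0,0,0,0,0,0,-0.115],[0,0,0,0,0,0,-0.115],[0,0,0,0,0,0,-0.115],[0,4,0.5,0,0,0,0],[0,4,0.5,0,0,0,0],[0,4,0.5,0,0,0,0],[0,4,0.5,0,0,0,0],[0,0,0,0,0,0,0]]

```text
time: 32.15
tool_pos: [0.3821, -0.0513, 0.261]
tool_rot: [0.001, 0.064, 0.998, -0.002]
contact_force: [0.4, 0.3, 0.5]
gripper_width: -0.001
grasp_force: 0.0
```

```bash
sed -i 's/h\[...,0\]<19/h[...,0]<27/' m2.py; python3 m2.py; python3 - <<'E'
import glob,cv2
a=sorted(glob.glob("pics/top_*.png"))[-1];print(a)
t=cv2.imread(a);s=cv2.imread(a.replace("top_","scene_"))
cv2.imwrite("pics/c5.png",cv2.hconcat([cv2.resize(t[120:240,130:300],(480,339),interpolation=2),cv2.resize(s[130:290,190:341],(320,339),interpolation=2)]))
E
```

```text
[ 0.3821 -0.0513  0.261 ] [-0.324 -0.591  2.09  -0.004  1.64  -1.767]
top
cup 0.95 ((419.0251159667969, -303.74273681640625), (57.247764587402344, 56.121028900146484), 70.65689849853516) [-0.0012  0.0675]
orange [353.4 176.6] 83 [ 0.5882 -0.3458  0.063 ] ray@.012 [ 0.6029 -0.3617  0.012 ]
orange [249.4 181.1] 123 [ 0.589  -0.0573  0.0488] ray@.012 [ 0.5971 -0.0557  0.012 ]
orange [263.7 185.6] 64 [ 0.5731 -0.0963  0.0563] ray@.012 [ 0.5827 -0.0976  0.012 ]
orange [272.5 185. ] 42 [ 0.5768 -0.1221  0.0429] ray@.012 [ 0.5837 -0.1234  0.012 ]
scene
cup 0.78 ((456.9574890136719, -230.09765625), (232.23345947265625, 61.39387893676758), 61.711875915527344) [0.0046 0.0706]
orange [203.1 164.1] 38 [ 0.6011 -0.3431  0.0627] ray@.012 [ 0.5705 -0.4092  0.012 ]
pics/top_3215.png
```

View pics/c5.png

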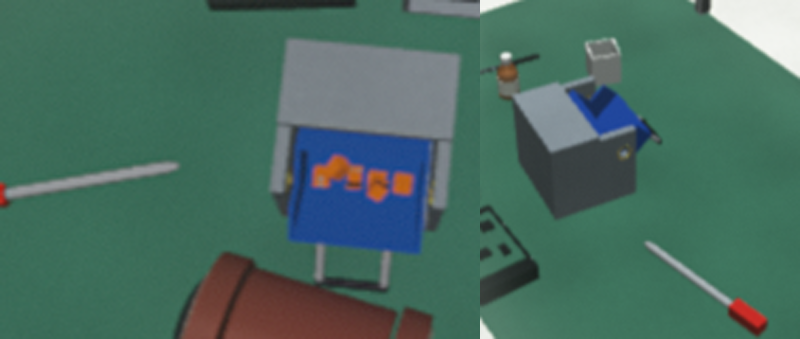

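Emit:
jog_arm:
  moves:
    - [[0,-3.34,-0.05,0,0,0,0],[0,-3.34,-0.05,0,0,0,0],[0,-3.34,-0.05,0,0,0,0],[0,0,0,3.56,0,0,0],[0,0,0,3.56,0,0,0],[0,0,0,3.56,0,0,0],[0,0,0,3.56,0,0,0],[0,0,0,3.56,0,0,0],[0,-0.9,0,0,0,0,0],[0,-0.9,0,0,0,0,0],[0,-0.9,0,0,0,0,0],[0,-0.9,0,0,0,0,0],[0,-0.9,0,0,0,0,0],[0,-0.9,0,0,0,0,0],[0,-0.9,0,0,0,0,0],[0,-0.9,0,0,0,0,0],[0,-0.9,0,0,0,0,0],[0,0,0,0,0,0,0]]

```text
time: 33.85
tool_pos: [0.5724, -0.0801, 0.0905]
tool_rot: [0.003, 0.065, 0.998, -0.003]
contact_force: [-8.8, 3.0, 22.6]
gripper_width: 0.004
grasp_force: 4.5
```

```bash
python3 - <<'E'
from kin import *
s=state();print(s["tool_pos"],s["contact_force"])
f=grab_frame("scene");g=grab_frame("top");w=grab_frame("wrist")
cv2.imwrite("pics/c6.png",cv2.hconcat([cv2.resize(f["color"][130:230,200:300],(400,400),interpolation=2),cv2.copyMakeBorder(cv2.resize(w["color"],(400,300)),0,100,0,0,0)]))
E
```

```text
[ 0.57242608 -0.08011003  0.09051544] [-8.78104905  2.98397703 22.62526205]
```

View pics/c6.png

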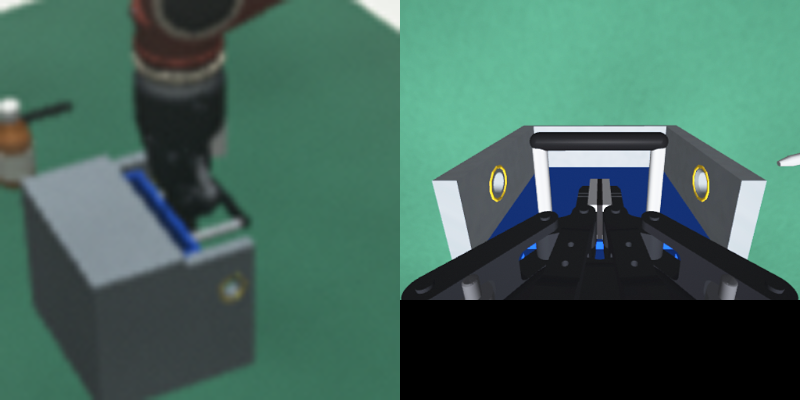

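```bash
cat > bar.py <<'E'
from kin import *
th=np.radians(-7.6);O=np.array([.628,-.085,0]);Rk=Rn.from_euler('z',th)
f=grab_frame("wrist");P=Rk.inv().apply((cloud(f)-O).reshape(-1,3)).reshape(384,512,3)
m=(abs(P[...,1])<.03)&(P[...,0]<-.08)&(P[...,0]>-.13)&(P[...,2]>.09)&(P[...,2]<.14)&(f["color"].max(2)<70)
q=P[m];print("bar in rack",np.median(q,0),"top z",np.percentile(q[:,2],90),m.sum())
h=cv2.cvtColor(f["color"],cv2.COLOR_BGR2HSV)
y=((h[...,0]>18)&(h[...,0]<36)&(h[...,1]>120)&(h[...,2]>110)).astype(np.uint8)
k,l,st,c=cv2.connectedComponentsWithStats(cv2.dilate(y,np.ones((3,3))))
for i in range(1,k):
    if st[i,4]<40: continue
    q=P[(l==i)&(y>0)];q=q[np.isfinite(q[:,0])]
    if len(q): print("yellow",c[i].round(1),st[i,2:],"rack mid",((np.percentile(q,3,0)+np.percentile(q,97,0))/2).round(4),"ext",np.ptp(q,0).round(3))
E
python3 bar.py
```

```text
bar in rack [-0.10316342 -0.00030057  0.12185592] top z 0.1230464238359818 2970
yellow [125.  234.3] [ 25  50 583] rack mid [-0.0653 -0.0711  0.0955] ext [0.024 0.002 0.026]
yellow [384.8 234.3] [ 24  50 575] rack mid [-0.0657  0.0662  0.0947] ext [0.025 0.002 0.027]
```

Emit:
jog_arm:
  moves:
    - [[0,-0.2,0,0,0,0,0],[0,0,0,0,0,0,0],[0,0.6,0,0,0,0,0],[0,0.6,0,0,0,0,0],[0,0,0,-2,0,0,0],[0,0,0,-4,0,0,0],[0,0,0,-4,0,0,0],[0,0,0,-4,0,0,0],[0,4,0,-2,0,0,0],[0,4,0,0,0,0,0],[0,0,0,0,0,0,0]]

```text
time: 34.97
tool_pos: [0.4762, -0.0661, 0.2421]
tool_rot: [-0.0, 0.065, 0.998, -0.002]
contact_force: [0.6, -0.6, -1.2]
gripper_width: 0.002
grasp_force: 0.0
```

```bash
python3 - <<'E'
from kin import *
s=state();print(s["tool_pos"],s["joint_pos"].round(3),s["contact_force"])
E
python3 bar.py; python3 - <<'E'
from h import *
np.set_printoptions(precision=4,suppress=True)
for n in("top","scene"):
    f=grab_frame(n);P=cloud(f);h=cv2.cvtColor(f["color"],cv2.COLOR_BGR2HSV);x,y,z=P[...,0],P[...,1],P[...,2]
    red=((h[...,0]<5)|(h[...,0]>174))&(h[...,1]>150)&(abs(x-.59)<.1)&(abs(y-.25)<.2)&(z<.04)&(z>.01)
    q=P[red];print("handle",np.nanmean(q,0),cv2.minAreaRect((q[:,:2]*1000).astype(np.float32)))
    o=((h[...,0]>5)&(h[...,0]<27)&(h[...,1]>140)&(h[...,2]>100)&(z<.1)&(y<.4)&(y>-.25)&(x>.3)&(x<.75)).astype(np.uint8)
    k,l,st,c=cv2.connectedComponentsWithStats(o);print([(c[i],st[i,4]) for i in range(1,k) if st[i,4]>6])
E
```

```text
[ 0.47619744 -0.06606822  0.24212002] [-0.29  -0.31   1.925 -0.004  1.527 -1.732] [ 0.56854889 -0.63276484 -1.19847133]
bar in rack [-0.10314927  0.0135879   0.12183475] top z 0.12314068959160325 293
yellow [194.  253.3] [  9  24 159] rack mid [-0.0657 -0.071   0.0967] ext [0.024 0.001 0.029]
yellow [314.4 252.8] [  8  23 141] rack mid [-0.0647  0.0678  0.0931] ext [0.026 0.004 0.03 ]
handle [0.5776 0.3156 0.0221] ((579.0488891601562, 315.85614013671875), (23.09100914001465, 52.678619384765625), 10.196331977844238)
[]
handle [0.5802 0.3211 0.022 ] ((578.7288818359375, 319.44873046875), (23.024391174316406, 56.1055908203125), 10.138215065002441)
[]
```

Emit:
jog_arm:
  moves:
    - [[4.5,0,0,0,0,0,0.115],[4.5,0,0,0,0,0,0.115],[4.5,0,0,0,0,0,0.115],[4.5,0,0,0,0,0,0.115],[4.5,0,0,0,0,0,0.115],[4.5,0,0,0,0,0,0.115],[4.5,0,0,0,0,0,0.115],[4.5,0,0,0,0,0,0.115],[4.5,0,0,0,0,0,0.115],[4.5,0,0,0,0,0,0.115],[4.5,0,0,0,0,0,0.115],[4.5,3.47,1.84,0,0,0,0],[4.5,3.47,1.84,0,0,0,0],[4.5,3.47,1.84,0,0,0,0],[4.5,3.47,1.84,0,0,0,0],[4.5,3.47,1.84,0,0,0,0],[4.5,3.47,1.84,0,0,0,0],[4.5,3.47,1.84,0,0,0,0],[4.5,3.47,1.84,0,0,0,0],[4.5,3.47,1.84,0,0,0,0],[4.5,0,0,0,0,0,0]]

```text
invalid input
```

```bash
cat > rod.py <<'E'
from kin import *
np.set_printoptions(precision=4,suppress=True)
def rod(f,zr=(.008,.06),box=None):
    P=cloud(f);h=cv2.cvtColor(f["color"],cv2.COLOR_BGR2HSV);x,y,z=P[...,0],P[...,1],P[...,2]
    red=((h[...,0]<6)|(h[...,0]>173))&(h[...,1]>140)&(z<zr[1])&(z>zr[0])
    q=P[red];zt=np.percentile(q[:,2],90);t=q[q[:,2]>zt-.005]
    print("handle top",np.median(t,0),zt,len(t),cv2.minAreaRect((t[:,:2]*1000).astype(np.float32)))
    return P,h,np.median(t,0)
if __name__=="__main__":
    s=state();print(s["tool_pos"],toolR(s).as_matrix()[:,:2].T.round(3).tolist(),s["joint_pos"].round(3))
    f=grab_frame("wrist");P,h,c=rod(f)
    x,y,z=P[...,0],P[...,1],P[...,2]
    sh=(h[...,1]<70)&(z>.004)&(z<.03)&(abs(x-c[0])<.1)&(y<c[1]-.03)&(y>c[1]-.25)
    q=P[sh]
    if len(q)>30:
        l=cv2.fitLine(q[:,:2].astype(np.float32),cv2.DIST_HUBER,0,.01,.01).ravel();print("shaft",len(q),l,np.degrees(np.arctan2(l[1],l[0])),"y",q[:,1].min(),q[:,1].max())
        i=np.argmin(q[:,1]);print("tip",q[i])
E
python3 rod.py
```

```text
[ 0.4804 -0.0671  0.2413] [[-0.992, 0.129, -0.001], [0.129, 0.992, -0.004]] [-0.29  -0.299  1.917 -0.004  1.522 -1.731]Traceback (most recent call last):
  File "rod.py", line 11, in <module>
    f=grab_frame("wrist");P,h,c=rod(f)
                                ~~~^^^
  File "rod.py", line 6, in rod
    q=P[red];zt=np.percentile(q[:,2],90);t=q[q[:,2]>zt-.005]
                ~~~~~~~~~~~~~^^^^^^^^^^^
    return _quantile_unchecked(
        a, q, axis, out, overwrite_input, method, keepdims, weights)
    return _ureduce(a,
                    func=_quantile_ureduce_func,
    ...<5 lines>...
                    overwrite_input=overwrite_input,
                    method=method)
    r = func(a, **kwargs)
    result = _quantile(arr,
                       quantiles=q,
    ...<2 lines>...
                       out=out,
                       weights=wgt)
    slices_having_nans = np.isnan(arr[-1, ...])
                                  ~~~^^^^^^^^^
IndexError: index -1 is out of bounds for axis 0 with size 0
```

21 rows; drop the idle one.

Emit:
jog_arm:
  moves:
    - [[4.5,0,0,0,0,0,0.115],[4.5,0,0,0,0,0,0.115],[4.5,0,0,0,0,0,0.115],[4.5,0,0,0,0,0,0.115],[4.5,0,0,0,0,0,0.115],[4.5,0,0,0,0,0,0.115],[4.5,0,0,0,0,0,0.115],[4.5,0,0,0,0,0,0.115],[4.5,0,0,0,0,0,0.115],[4.5,0,0,0,0,0,0.115],[4.5,0,0,0,0,0,0.115],[4.5,3.47,1.84,0,0,0,0],[4.5,3.47,1.84,0,0,0,0],[4.5,3.47,1.84,0,0,0,0],[4.5,3.47,1.84,0,0,0,0],[4.5,3.47,1.84,0,0,0,0],[4.5,3.47,1.84,0,0,0,0],[4.5,3.47,1.84,0,0,0,0],[4.5,3.47,1.84,0,0,0,0],[4.5,3.47,1.84,0,0,0,0]]

```text
time: 36.83
tool_pos: [0.5894, 0.2723, 0.2376]
tool_rot: [-0.0, 0.642, 0.767, -0.002]
contact_force: [-0.4, -0.3, 1.0]
gripper_width: 0.529
grasp_force: 0.0
```

```bash
python3 rod.py
```

```text
[0.5894 0.2723 0.2376] [[-0.176, 0.984, -0.003], [0.984, 0.176, -0.004]] [ 0.319  0.108  1.544 -0.002  1.494  0.143]
handle top [0.5848 0.339  0.0233] 0.022966529138995807 1376 ((694.1854858398438, 390.5154724121094), (284.2861328125, 145.9020233154297), 12.802135467529297)
shaft 970 [ 0.1518 -0.9884  0.5937  0.2096] -81.27024 y 0.11207749320265131 0.29239406081499847
tip [0.6064 0.1121 0.0064]
```

```bash
sed -i 's/(z>zr\[0\])/(z>zr[0])\&(abs(x-.58)<.06)\&(y<.42)/' rod.py; python3 rod.py
```

```text
[0.5902 0.2781 0.2367] [[-0.18, 0.984, 0.002], [0.984, 0.18, -0.003]] [0.325 0.115 1.538 0.002 1.491 0.145]
handle top [0.5766 0.3183 0.0226] 0.023770840397514845 774 ((576.6771850585938, 317.7261657714844), (21.377166748046875, 54.11582565307617), 9.605539321899414)
shaft 948 [ 0.1552 -0.9879  0.5937  0.2095] -81.07366 y 0.11284251957862275 0.2880884968488698
tip [0.6075 0.1128 0.0086]
```

Emit:
jog_arm:
  moves:
    - [[4.5,2.57,-0.35,3.3,0,0,0.019],[4.5,2.57,-0.35,3.3,0,0,0],[4.5,0,0,3.9,0,0,0],[4.5,0,0,3.9,0,0,0],[4.5,0,0,3.9,0,0,0],[4.5,0,0,3,0,0,0],[4.5,0,0,2,0,0,0],[4.5,0,0,0,0,0,0],[4.5,0,0,0,0,0,0],[1.5,0,0,0,0,0,0],[1.5,0,0,0,0,0,0],[1.5,0,0,0,0,0,0],[1.5,0,0,0,0,0,0],[1.5,0,0,0,0,0,0],[1.5,0,0,0,0,0,0]]

```text
time: 38.18
tool_pos: [0.5728, 0.3184, 0.007]
tool_rot: [0.001, 0.649, 0.76, -0.001]
contact_force: [2.5, 0.5, 2.6]
gripper_width: 0.243
grasp_force: 62.9
```

Emit:
jog_arm:
  moves:
    - [[1.5,0,0,-1,0,0,0],[1.5,0,0,-3,0,0,0],[1.5,0,0,-4,0,0,0],[1.5,0,0,-4,0,0,0],[1.5,0,0,-4,0,0,0],[1.5,0,0,0,0,0,0.097],[1.5,0,0,0,0,0,0.097],[1.5,0,0,0,0,0,0.097],[1.5,0,0,0,0,0,0]]

```text
time: 38.93
tool_pos: [0.5715, 0.3185, 0.166]
tool_rot: [0.0, 0.753, 0.658, -0.002]
contact_force: [-0.2, -0.0, -2.0]
gripper_width: 0.236
grasp_force: 62.5
```

```bash
cat > rodm.py <<'E'
from kin import *
np.set_printoptions(precision=4,suppress=True)
th=np.radians(-7.6);O=np.array([.628,-.085,0]);Rk=Rn.from_euler('z',th)
s=state();T=toolR(s);print(s["tool_pos"],"gw",s["gripper_width"],"F",s["contact_force"])
tr=Rk.inv().apply(s["tool_pos"]-O);print("TCP rack",tr)
# expected rod axis line in rack frame; gather points near it
ax=Rk.inv().apply(T.apply([-1,0,0]))
for n in("top","scene"):
    f=grab_frame(n);P=cloud(f);Q=Rk.inv().apply((P-O).reshape(-1,3)).reshape(P.shape);h=cv2.cvtColor(f["color"],cv2.COLOR_BGR2HSV)
    v=Q-tr;a=v@ax;perp=np.linalg.norm(v-a[...,None]*ax,axis=-1)
    m=(perp<.03)&(a>.045)&(a<.23)&(h[...,1]<90)&(Q[...,1]>.084)
    q=Q[m]
    if len(q)<40: print(n,"few",len(q));continue
    l=cv2.fitLine(q.astype(np.float32),cv2.DIST_HUBER,0,.01,.01).ravel();d=l[:3]*np.sign(l[1])*-1
    view=Rk.inv().apply(-f["R"].T@f["t"]-O)-l[3:];view-=view@d*d;view/=np.linalg.norm(view)
    c=l[3:]-view*.0048
    print(n,len(q),"dir",d,"axis pt @y",c[1],":",c,"x,z at TCP y-.029:",c+d*((tr[1]-.029-c[1])/d[1]),"tip y",q[:,1].min())
    yy=((h[...,0]>18)&(h[...,0]<36)&(h[...,1]>70)&(h[...,2]>90)&(abs(Q[...,0]+.064)<.03)&(abs(Q[...,2]-.095)<.03)&(abs(Q[...,1]-.081)<.012))
    r=Q[yy]
    if len(r)>5: print("  ring",len(r),r.mean(0),(r.min(0)+r.max(0))/2,np.ptp(r,0))
E
python3 rodm.py
```

```text
[0.5715 0.3185 0.166 ] gw 0.23623487484391925 F [-0.1699 -0.0138 -1.9808]
TCP rack [-0.1094  0.3924  0.166 ]
top 302 dir [ 0.0093 -0.9994 -0.0336] axis pt @y 0.26610661905149313 : [-0.1071  0.2661  0.1667] x,z at TCP y-.029: [-0.108   0.3634  0.17  ] tip y 0.1839312527293251
scene 110 dir [ 0.0161 -0.9988 -0.0453] axis pt @y 0.24620287603969182 : [-0.1088  0.2462  0.1675] x,z at TCP y-.029: [-0.1107  0.3634  0.1728] tip y 0.18646519588250454
```

Emit:
jog_arm:
  moves:
    - [[1.5,0,0,0,0,-0.036,0.01],[1.5,-1.97,1.12,1.9,0,0,0],[1.5,-1.97,1.12,1.9,0,0,0],[1.5,-1.97,1.12,1.9,0,0,0],[1.5,-1.97,1.12,1.9,0,0,0],[1.5,0,0,0,0,0,0],[1.5,0,0,0,0,0,0],[1.5,0,0,0,0,0,0]]

```text
time: 39.7
tool_pos: [0.6046, 0.2316, 0.0931]
tool_rot: [0.012, 0.756, 0.655, -0.015]
contact_force: [0.2, 0.1, -1.1]
gripper_width: 0.24
grasp_force: 62.5
```

```bash
python3 rodm.py; python3 - <<'E'
from kin import *
f=grab_frame("scene");g=grab_frame("top")
cv2.imwrite("pics/sc.png",f["color"])
cv2.imwrite("pics/c7.png",cv2.hconcat([cv2.resize(f["color"][170:270,215:315],(400,400),interpolation=2),cv2.resize(g["color"][130:230,140:240],(400,400),interpolation=2)]))
E
```

```text
[0.6046 0.2316 0.0931] gw 0.2403159273215839 F [ 0.2003  0.1275 -1.0685]
TCP rack [-0.065   0.3107  0.0931]
top 253 dir [ 0.0027 -1.      0.004 ] axis pt @y 0.1845290201364833 : [-0.0637  0.1845  0.0984] x,z at TCP y-.029: [-0.0639  0.2817  0.098 ] tip y 0.10284307072323577
scene 112 dir [ 0.005  -1.      0.0038] axis pt @y 0.1759728359186818 : [-0.0656  0.176   0.1009] x,z at TCP y-.029: [-0.0661  0.2817  0.1005] tip y 0.10369606526757126
```

View pics/c7.png

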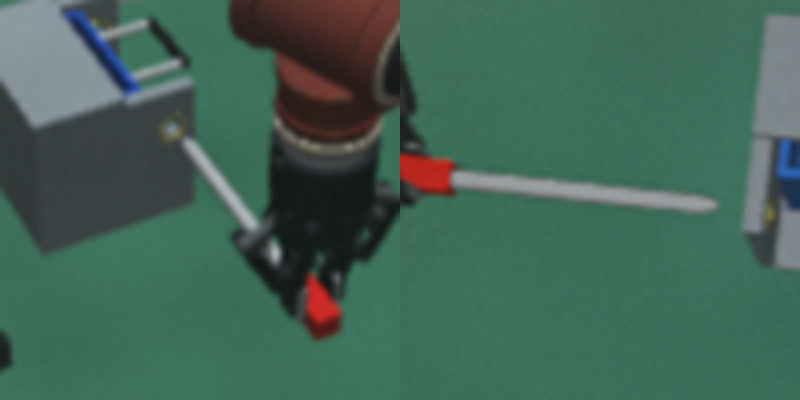

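```bash
python3 - <<'E'
from kin import *
th=np.radians(-7.6);O=np.array([.628,-.085,0]);Rk=Rn.from_euler('z',th)
for _ in range(2):
    f=grab_frame("scene");c=f["color"].astype(int);y=np.clip((c[...,1]+c[...,2])/2-c[...,0]-12,0,None)
    u0,v0=258,202;w=y[v0-9:v0+10,u0-9:u0+10].copy();vv,uu=np.mgrid[v0-9:v0+10,u0-9:u0+10]
    w[(c[v0-9:v0+10,u0-9:u0+10,1]-c[v0-9:v0+10,u0-9:u0+10,2])>15]=0
    m=w>8;ctr=cv2.minEnclosingCircle(np.stack([uu[m],vv[m]],1).astype(np.float32));cu,cv_=(w*uu).sum()/w.sum(),(w*vv).sum()/w.sum()
    print(cu,cv_,ctr,m.sum())
    print(w.astype(int)[2:17,2:17]) if _==0 else 0
    # intersect with plane rack y=.081 (and .079)
    for Y in(.081,.079):
        r=Rk.inv().apply(f["R"].T@np.array([(cu-f["cx"])/f["fx"],(cv_-f["cy"])/f["fy"],1]));o=Rk.inv().apply(-f["R"].T@f["t"]-O)
        print(Y,o+r*(Y-o[1])/r[1])
    P=Rk.inv().apply((cloud(f)-O).reshape(-1,3)).reshape(384,512,3);k=(P[...,1]>.07)&(P[...,1]<.095)&(P[...,0]>-.05)&(P[...,0]<.05)&(P[...,2]>.02)&(P[...,2]<.12);print("cheek y",np.median(P[k],0),k.sum())
E
```

```text
257.82105263157894 202.79649122807018 ((257.5, 202.5), 2.549609661102295) 7
[[ 0  0  0  0  0  0  0  0  0  0  0  0  0  0  0]
 [ 0  0  0  0  0  0  0  0  0  0  0  0  0  0  0]
 [ 0  0  0  0  0  0  0  0  0  0  0  0  0  0  0]
 [ 0  0  0  0  0  0  0  0  2  0  0  0  0  0  0]
 [ 0  0  0  0  0  0  0  0  1  1  0  0  0  0  0]
 [ 0  0  0  0  0  3  0  0  0  0  2  0  0  0  0]
 [ 0  0  0  0  7  0  0  0  0  3  1  0  0  0  0]
 [ 0  0  0  0  8  0  0  0  0 14  0  0  0  0  0]
 [ 0  0  0  0  7  0  0  0 22 11  0  0  0  0  0]
 [ 0  0  0  0  6 12  9  8 13  0  0  0  0  0  0]
 [ 0  0  0  0  0  3  3  0  0  0  0  0  0  0  0]
 [ 0  0  0  0  0  0  0  0  0  0  0  0  0  0  0]
 [ 0  0  0  0  0  0  0  0  0  0  0  0  0  0  0]
 [ 0  0  0  0  0  0  0  0  0  0  0  0  0  0  0]
 [ 0  0  0  0  0  0  0  0  0  0  0  0  0  0  0]]
0.081 [-0.06401437  0.081       0.09367858]
0.079 [-0.06498816  0.079       0.09179123]
cheek y [0.00047773 0.07747567 0.07131379] 608
257.831541218638 202.7562724014337 ((257.5, 202.5), 2.549609661102295) 6
0.081 [-0.06405494  0.081       0.09384014]
0.079 [-0.06502881  0.079       0.09195311]
cheek y [0.00039488 0.07787785 0.0728161 ] 610
```

Emit:
jog_arm:
  moves:
    - [[1.5,0,0,0.33,0,0,0],[1.5,0,0,0,0,0,0],[1.5,-1,0.01,0.036,0,0,0],[1.5,-1,0.01,0.036,0,0,0],[1.5,-1,0.01,0.036,0,0,0],[1.5,-1,0.01,0.036,0,0,0],[1.5,0,0,0,0,0,0],[1.5,0,0,0,0,0,0]]

```text
time: 40.67
tool_pos: [0.5993, 0.1905, 0.0898]
tool_rot: [0.012, 0.756, 0.654, -0.015]
contact_force: [-0.6, -0.1, -0.7]
gripper_width: 0.242
grasp_force: 62.5
```

```bash
python3 rodm.py
```

```text
[0.5993 0.1905 0.0898] gw 0.24184464114780288 F [-0.5941 -0.0798 -0.7301]
TCP rack [-0.0649  0.2693  0.0898]
top 222 dir [ 0.0079 -1.     -0.0007] axis pt @y 0.16123778015487464 : [-0.0641  0.1612  0.0956] x,z at TCP y-.029: [-0.0647  0.2403  0.0956] tip y 0.08462118684532927
scene 90 dir [ 0.0186 -0.9998 -0.0076] axis pt @y 0.14080402829602318 : [-0.0659  0.1408  0.0965] x,z at TCP y-.029: [-0.0677  0.2403  0.0973] tip y 0.08441684681429401
```

Emit:
jog_arm:
  moves:
    - [[1.5,-1.5,0.016,0.054,0,0,0],[1.5,-1.5,0.016,0.054,0,0,0],[1.5,-1.5,0.016,0.054,0,0,0],[1.5,-1.5,0.016,0.054,0,0,0],[1.5,-1.5,0.016,0.054,0,0,0],[1.5,-1.5,0.016,0.054,0,0,0],[1.5,-1.5,0.016,0.054,0,0,0],[1.5,-1,0.01,0.036,0,0,0],[1.5,0,0,0,0,0,0],[1.5,0,0,0,0,0,0]]

```text
time: 41.6
tool_pos: [0.584, 0.0768, 0.0901]
tool_rot: [0.012, 0.756, 0.654, -0.015]
contact_force: [0.1, 0.9, -0.2]
gripper_width: 0.239
grasp_force: 62.5
```

```bash
python3 rodm.py
```

```text
[0.584  0.0768 0.0901] gw 0.23862260552761988 F [ 0.1312  0.8836 -0.2311]
TCP rack [-0.065   0.1546  0.0901]
top few 38
scene few 10
```

Emit:
jog_arm:
  moves:
    - [[1.5,-0.6,0.006,0.02,0,0,0],[1.5,-0.6,0.006,0.02,0,0,0],[1.5,-0.6,0.006,0.02,0,0,0],[1.5,-0.6,0.006,0.02,0,0,0],[1.5,0,0,0,0,0,0],[1.5,0,0,0,0,0,0]]

```text
time: 42.2
tool_pos: [0.5807, 0.0532, 0.0902]
tool_rot: [0.012, 0.756, 0.654, -0.016]
contact_force: [-0.3, 0.2, -1.2]
gripper_width: 0.239
grasp_force: 62.5
```

Emit:
jog_arm:
  moves:
    - [[1.5,-0.6,0.006,0.02,0,0,0],[1.5,-0.6,0.006,0.02,0,0,0],[1.5,-0.4,0.004,0.014,0,0,0],[1.5,0,0,0,0,0,0],[1.5,0,0,0,0,0,0]]

```text
time: 42.62
tool_pos: [0.5787, 0.0374, 0.0903]
tool_rot: [0.012, 0.756, 0.654, -0.015]
contact_force: [0.5, 0.2, -1.3]
gripper_width: 0.247
grasp_force: 62.5
```

Emit:
jog_arm:
  moves:
    - [[1.5,-0.25,0.003,0.009,0,0,0],[1.5,-0.25,0.003,0.009,0,0,0],[1.5,0,0,0,0,0,0],[1.5,0,0,0,0,0,0]]

```text
time: 42.95
tool_pos: [0.578, 0.0327, 0.0903]
tool_rot: [0.012, 0.756, 0.654, -0.016]
contact_force: [0.7, -0.5, -0.6]
gripper_width: 0.24
grasp_force: 62.5
```

Emit:
jog_arm:
  moves:
    - [[1.5,-0.2,0.002,0.007,0,0,0],[1.5,-0.2,0.002,0.007,0,0,0],[1.5,0,0,0,0,0,0],[1.5,0,0,0,0,0,0]]

```text
time: 43.28
tool_pos: [0.5777, 0.0304, 0.0905]
tool_rot: [0.011, 0.756, 0.654, -0.014]
contact_force: [0.4, 5.9, -0.4]
gripper_width: 0.237
grasp_force: 62.6
```

Emit:
jog_arm:
  moves:
    - [[2.8,0,0,0,0,0,0],[4,0,0,0,0,0,0],[5,0,0,0,0,0,0],[5,0,0,0,0,0,0],[5,0,0,-1,0,0,0],[5,0,0,-3,0,0,0],[5,0,0,-4,0,0,0],[5,0,0,-4,0,0,0],[5,4,-2,-2,0,0,0],[5,4,-2,0,0,0,0],[5,4,-2,0,0,0,0],[5,0,-4,0,0,0,0],[5,0,-4,0,0,0,0],[5,0,0,0,0,0,0]]

```text
time: 44.45
tool_pos: [0.4551, 0.1619, 0.2217]
tool_rot: [0.011, 0.755, 0.656, -0.018]
contact_force: [-0.5, -0.3, -0.6]
gripper_width: 0.587
grasp_force: 0.0
```

```bash
python3 - <<'E'
from kin import *
np.set_printoptions(precision=4,suppress=True)
th=np.radians(-7.6);O=np.array([.628,-.085,0]);Rk=Rn.from_euler('z',th)
I=[]
for n in("top","scene"):
    f=grab_frame(n);P=cloud(f);Q=Rk.inv().apply((P-O).reshape(-1,3)).reshape(P.shape);h=cv2.cvtColor(f["color"],cv2.COLOR_BGR2HSV)
    red=((h[...,0]<6)|(h[...,0]>173))&(h[...,1]>140)&(abs(Q[...,0]+.064)<.04)&(abs(Q[...,1]-.11)<.06)&(Q[...,2]>.05)
    q=Q[red];print(n,"handle",np.median(q,0),q.min(0),q.max(0),len(q))
    t=(abs(Q[...,0]+.064)<.015)&(Q[...,1]<-.083)&(Q[...,1]>-.12)&(Q[...,2]>.08)&(Q[...,2]<.12);print("tip pts",t.sum(),Q[t].mean(0) if t.any() else 0,Q[t][:,1].min() if t.any() else 0)
    m=(abs(Q[...,1])<.03)&(Q[...,0]<-.08)&(Q[...,0]>-.13)&(Q[...,2]>.1)&(Q[...,2]<.14);print("bar",np.median(Q[m],0))
    c=regs("cup",f,P);print("cup",[(r[0],np.percentile(r[2][:,2],[2,98])) for r in c])
    I.append(f["color"])
cv2.imwrite("pics/c8.png",cv2.hconcat([cv2.resize(I[0][120:260,200:340],(400,400),interpolation=2),cv2.resize(I[1][130:230,200:300],(400,400),interpolation=2)]))
E
```

```text
top handle [-0.0648  0.1084  0.1037] [-0.0757  0.0829  0.0923] [-0.052   0.1332  0.1095] 163
tip pts 21 [-0.063  -0.0932  0.097 ] -0.10104901800127983
bar [-0.0996  0.0036  0.1216]
cup [(0.83, array([-0.0014,  0.0671]))]
scene handle [-0.0617  0.1116  0.1044] [-0.0736  0.0787  0.0871] [-0.0522  0.1378  0.1113] 109
tip pts 0 0 0
bar [-0.0985  0.001   0.124 ]
cup [(0.88, array([0.0021, 0.0701]))]
```

View pics/c8.png

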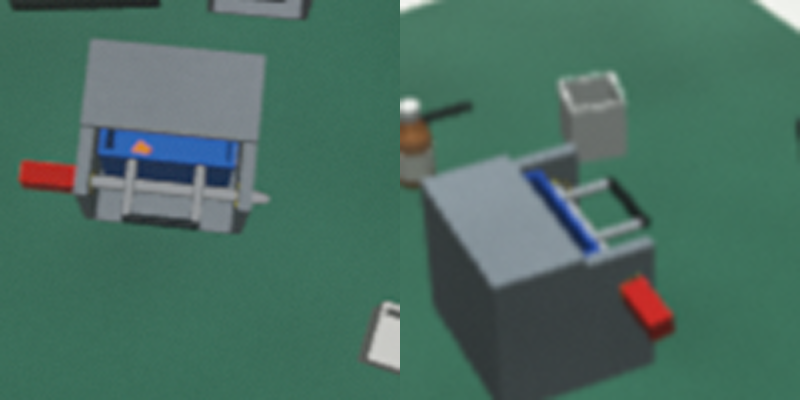

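The picture shows the rod through both bores, with its handle at the left cheek and its tip past the right one. The bin is shut and the cup is upright, so I'm handing in.

```bash
python3 -c "
from plant import *
print(job_done())"
```

```text
the job is handed in; nothing more can be done
None
```

The job is handed in: the last pictures show the bin shut, no blocks left on the mat, the rod through both bores with its handle at the left cheek, and the cup upright; no verdict came back.

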